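Demould polishing wheels and lock them on the curing-rack spindle

TASK

The lower half of the mould holds freshly cast violet polishing wheels: lift out every one and stand each on edge in a slot of its own in the grey curing rack. When all are in, slide the blue-handled spindle through the rack's end plate on the keeper side, through the wheels' bores and the far end plate until its collar is up against the plate, then swing the red keeper down across the spindle's neck so that it cannot back out. Also close the emptied mould by setting its upper half back on it, seated on the dowels, and do not disturb the glass dish, the pocket scale or the display frame.

Things in the scene. Friction and masses are not known exactly. Their poses are not given: they have to be found in the camera images.
- mould: Lower half of an aluminium split mould, fixed, 104 (x) by 154 (y) by 38 mm high; origin at the centre of its underside. Four half-round pockets open upwards at y = -57, -19, 19, 57 mm, each 14.5 mm wide along y, some empty. A wheel stands on edge in its pocket, axis along y, bore centre 40 mm above the bench, upper half out; it lifts straight up freely. Two dowels on top, 6 mm thick, 5 mm high.
- wheel1_c (a point): Centre of the bore of a violet cast-resin polishing wheel: 64 mm diameter, 12 mm thick, 16 mm bore, about 50 g; y is the wheel's axis. At the start it stands in a mould pocket; None if absent in this run.
- wheel2_c (a point): Centre of the bore of another violet cast-resin polishing wheel: 64 mm diameter, 12 mm thick, 16 mm bore, about 50 g; y is the wheel's axis. At the start it stands in a mould pocket; None if absent in this run.
- wheel3_c (a point): Centre of the bore of another violet cast-resin polishing wheel: 64 mm diameter, 12 mm thick, 16 mm bore, about 50 g; y is the wheel's axis. At the start it stands in a mould pocket; None if absent in this run.
- wheel4_c (a point): Centre of the bore of another violet cast-resin polishing wheel: 64 mm diameter, 12 mm thick, 16 mm bore, about 50 g; y is the wheel's axis. At the start it stands in a mould pocket; None if absent in this run.
- rack: Curing rack: a grey wheel cradle on a dark steel foot plate, fixed; origin on the bench under the centre of its wheel cradle. Its y is the spindle line. Four open-topped cradle slots at y = -55.5, -18.5, 18.5, 55.5 mm, each 16 mm wide along y; the cradle's top is 34 mm above the bench. A seated wheel stands on edge, axis along y, bore centre at x = 0, 48 mm above the bench.
- rack_axis (a point): Point on the spindle line midway between the rack's two end plates, 48 mm above the bench; axes as the rack. The aluminium end plates are 8 mm thick, 56 mm wide, their tops 18 mm above this point, their outer faces at y = +94.5 and -94.5 mm, each with a 15 mm hole on the line. The spindle goes in from the +y side (the keeper's side), moving towards -y.
- keeper (a joint): Angle (rad) of the red keeper bar, hinged about the rack's y at rack x = 28, y = 106 mm, 62 mm above the bench, outside the +y end plate. 0 = down (stop), lying level towards rack -x across the spindle's neck; 1.57 = upright; above that it leans to rack +x. Starts open at 1.7 to 2.1. Friction of 0.03 N m keeps it where it is left.
- keeper_end (a point): Point on the red keeper bar, 40 mm from its hinge and 6 mm from its free end. The bar is 6 mm wide along rack y and 10 mm deep; a short nose at its end points down behind the neck when the bar is down, its top then 67 mm above the bench. It can only go down when the spindle's collar is within about 3 mm of the end plate.
- spindle_grip (a point): Centre of the blue square handle (24 by 24 mm, 38 mm long) of the steel spindle, about 0.22 kg. Its y axis is the spindle's axis; the tip lies towards -y, 240 mm from here. The balance point is about 25 mm from here towards the tip. It starts lying level on the bench, its axis 12 mm above it, and does not roll.
- spindle_collar (a point): Point on the spindle's axis at the shaft-side face of its collar (24 mm diameter, 5 mm thick), 37 mm from the handle's centre; this face comes up against the outer face of the +y end plate. Between collar and handle is the neck, 12 mm in diameter and 13 mm long, which the keeper crosses.
- spindle_tip (a point): Tip of the spindle, 203 mm beyond the collar's face: a 12 mm diameter shaft 193 mm long, then a tapered nose of 10 mm.
- mould_top: Upper half of the mould, a loose aluminium block 104 by 154 by 36 mm, 0.75 kg, lying on the bench with its pockets down; origin at the centre of its underside. Set back, it lies on the lower half with its x and y along those of the mould (or turned by half a turn) and its underside 38 mm above the bench. Its two 10 mm register holes drop over the dowels if it is within 2 mm.
- mould_top_grip (a point): Centre of the black handle bar on top of the upper mould half: bar 14 mm wide (x), 76 mm long (y), 12 mm deep, 66 mm above the block's underside, 24 mm clear under it, on two posts 64 mm apart.
- dish: Empty glass dish, 94 mm diameter, 16 mm high; origin at the centre of its underside. To be left alone.
- scale: Grey pocket scale 75 by 130 by 18 mm; origin at the centre of its underside. To be left alone.
- frame: Open black hinged display frame, 75 mm square, lid standing up at +x to 86 mm high; origin at the centre of the underside of its base. To be left alone.
There are look-alikes about, which are no part of the job. What is shaped like the part that bears wheel2_c but green is not meant.

How it is judged:
By the outcome, as a careful person would: the job done as asked, in the order asked, and still so for the second after the job is handed in, with the robot touching nothing.
Of wheel1, wheel2, wheel3, wheel4 only 2 to 4 are there at a start; the rules pass over those that are not, and their reading is None.
At some moment in a run one of spindle, mould_top may be knocked a few centimetres aside while the robot is not near it.
It also fails if it takes over 208 s, if anything falls off the work surface, if the arm or the gripper's body presses on something with over 40 N, if the wrist force passes 120 N, or if a joint passes its speed limit or range.

ROBOT

A 7-joint arm with a two-finger parallel gripper is mounted at the origin on the work surface. World frame = base frame: x ahead of the robot, y to its left, z up, the work surface at z = 0. Lengths are in m, angles in rad, forces in N, time in s.
With the tool pointing down it reaches from about 0.4 to 0.875 m from the base axis. Payload 19.3 kg.
Tool frame: the origin (TCP) lies where the fingers leave the gripper's body, on its centre line; the fingertips stand bot.tip_reach ahead of it and the grasp point (between the pads) lies 54 mm ahead of it (bot.tip_reach is the distance from the TCP to the fingertips, in m); z points along the fingers, y is the line along which they close (so a half turn about z gives the same grasp; the last joint's range is limited). The gripper opens to 85 mm and grips with 20 to 120 N. Pads are 22 mm wide; open, the fingers measure 114 mm over their backs; the gripper's body (76 mm by 85 mm) begins 54 mm behind the grasp point. The pads swing forward as they close: fully open they stand 13 mm farther back than shut.
Start: joints at [1.185, 0.521, -0.036, 1.599, 0.021, 1.021, -0.113], TCP at [0.194, -0.594, 0.304] pointing down, gripper open.
Joint ranges: [-2.91, 2.91], [-0.3, 2.13], [-1.5, 1.42], [0.17, 2.43], [-1.26, 4.41], [0.16, 1.93], [-2.52, 2.52]. Speed limits (rad/s): [1.89, 1.89, 2.39, 2.39, 3.01, 3.01, 3.01].

INTERFACE

Orientations are given as [roll, pitch, yaw] about the fixed x, y, z axes, in that order (R = Rz(yaw) Ry(pitch) Rx(roll)).
In Python, from workcell import bot gives the robot as it stands. The module is installed in compiled form; this text tells all that it offers.
- The arm moves only by the shell command python3 -m jog 'ROWS' [FORCE]. ROWS is JSON, a list that holds one entry, the list of rows, each a list of 7 numbers: the shift along the tool's x, y, z in mm, then the turn, a rotation vector about the tool's x, y, z in rad, then the opening, from 0 (shut) to 1 (fully open). In form: [[[tx, ty, tz, wx, wy, wz, fingers], ...]]. A call has 1 to 5 rows; each row shifts and turns the commanded pose from where the row before left it, along the tool's axes as they then stand; what a row does not reach is not made up. A row lasts 1/10 s, in which the tool goes at most 50 mm and 8.59 degrees, less where a joint would pass 70% of its speed; a pose out of reach is approached as far as the arm can. A call is refused whole if a number of a shift passes 50 or a number of a turn 0.15, either way. A call with a gripper value outside its range is refused whole. The fingers move at their own pace and stop on an object; FORCE is the grip in N (left out, the last holds). Time passes only in rows, so rows that do not move let the fingers close. It gives the time, the measured TCP pose, the force, the opening and the grip force at its end, in the units of the state.
- bot.observe(): the state, without advancing time (a new reading comes with each control period).
- bot.grab_frame(name): name is "scene" or "side" or "wrist"; returns a dict with "img" (384x512x3 uint8, red, green, blue), "intrinsics" (3x3 intrinsics, pixels), "k1" (the pictures are not rectified: a ray, as slopes to the right and down, at radius r is drawn at 1 + k1 r^2 times it, then the intrinsics apply), "R" (3x3) and "t" (3): a world point X has camera coordinates R X + t; the wrist camera has in their place "tool_from_camera" (4x4, takes a point from camera to tool coordinates, whose origin is the TCP and whose axes are the flange's). Camera axes: x right, y down, z forward; pixel columns grow to the right and rows downward; lengths in m; the calibration is good to about 2 mm. A picture is of the moment at which its call begins: read the wrist's pose just before it. There is no depth.
- bot.job_done(): hands the job in; it is judged then, once.
Trained networks look in a picture, given as the dict that the camera call returned (one of the last four; its "shot" number tells which), for a name from the list of things; names that differ only in an ending like _2 or _b are one class to them, and where a whole thing is asked for, a point or a joint stands for the part that bears it (a point fixed in the world has none). Each returns a list of dicts, best first, with "conf" (0 to 1); they miss things now and then, are a little off and sometimes report something else, mostly with a low value. They report only what shows in the picture. A call takes as long as a camera call. They do not tell look-alikes from the thing itself.
- bot.trace(query, picture): "region" (384x512 bool, what is visible of it).
- bot.spot_point(query, picture): "xyz" ([x, y, z] in m, in world coordinates, good to about 4 mm: a listed point, or the origin of a listed thing).
The state is a dict: "clock": time; "qpos": joint angles; "qd": joint speeds; "joint_efforts": joint torques, N m; "position": TCP position; "tool_rot": TCP orientation; "force": force on the tool from outside, world axes, zero at the start; "moment": the same for the moment, N m; "grip_width": finger opening in m; "finger_force": force on a finger pad.
Only numpy, scipy, OpenCV 4.12 (cv2) and the standard library are available. Lean on these libraries where they do the work, as an engineer would, in place of code of your own. Each camera call takes 0.05 s, during which the arm holds its last target. There are 200 camera calls.

## Working session

There is one attempt and no reset: what is moved stays moved. The work goes in short steps, Python scripts to look and compute and a shell command to move; the robot and the scene stay as the last step left them, time stands still between calls to the robot, and variables do not carry over. Pictures are saved under pics/ and viewed, at most 14 in all, crops included, and the job is handed in when it is done.

```bash
mkdir -p pics
cat > h.py <<'E'
import numpy as np, cv2
from workcell import bot
def shot(name,fn=None):
    s=bot.observe(); f=bot.grab_frame(name); f['s']=s
    if fn: cv2.imwrite('pics/'+fn,f['img'][:,:,::-1])
    return f
def R_of(s):
    from scipy.spatial.transform import Rotation as Ro
    r=np.array(s['tool_rot']); return r if r.shape==(3,3) else Ro.from_euler('xyz',r).as_matrix()
def cam(f):
    if 'R' in f: return np.array(f['R']),np.array(f['t'])
    T=np.eye(4);T[:3,:3]=R_of(f['s']);T[:3,3]=f['s']['position']
    C=np.linalg.inv(T@np.array(f['tool_from_camera'])); return C[:3,:3],C[:3,3]
def px(f,X):
    R,t=cam(f);K=np.array(f['intrinsics'])
    return cv2.projectPoints(np.atleast_2d(np.float64(X)),cv2.Rodrigues(R)[0],t,K,np.array([f['k1'],0,0,0.]))[0][:,0]
def onz(f,uv,z):
    R,t=cam(f);K=np.array(f['intrinsics'])
    uv=np.float64(uv).reshape(-1,1,2)
    n=cv2.undistortPoints(uv,K,np.array([f['k1'],0,0,0.]))[:,0]
    d=np.c_[n,np.ones(len(n))]@R; c=-R.T@t
    return c+d*((z-c[2])/d[:,2])[:,None]
E
python3 - <<'E'
from h import *
s=bot.observe();print(s,bot.tip_reach)
fs={}
for c in ['scene','side']:
    f=shot(c);fs[c]=f
    R,t=cam(f);print(c,(-R.T@t).round(3),f['k1'],f['intrinsics'][0][0],f['shot'])
    for q in ['mould','wheel1_c','rack','rack_axis','keeper','keeper_end','spindle_grip','spindle_collar','spindle_tip','mould_top','mould_top_grip','dish','scale','frame']:
        try:
            for r in bot.spot_point(q,f)[:6]:
                print(c,q,round(r['conf'],2),np.round(r['xyz'],3),px(f,r['xyz'])[0].round())
        except Exception as e: print(c,q,e)
im=np.hstack([cv2.resize(fs[c]['img'],None,fx=1,fy=1) for c in fs])
cv2.imwrite('pics/a.png',cv2.resize(fs['scene']['img'],(800,600))[:,:,::-1]);cv2.imwrite('pics/b.png',cv2.resize(fs['side']['img'],(800,600))[:,:,::-1])
E
```

```text
{'clock': 0.0, 'qpos': array([ 1.18481997,  0.52202902, -0.03630108,  1.60003306,  0.02122244,
        1.02109928, -0.11280382]), 'qd': array([ 6.39838107e-05, -1.01600763e-03, -7.42543473e-04, -1.41736956e-03,
        1.61486604e-03, -2.60107395e-04, -1.25728355e-06]), 'joint_efforts': array([ 7.56446407e-04, -9.27119207e+01,  1.97998010e+00, -3.69934916e+01,
        1.77533407e-02,  8.28406890e-03,  2.35065249e-05]), 'position': array([ 0.19396391, -0.59385779,  0.30330766]), 'tool_rot': array([-3.14041513e+00,  1.17617373e-04,  3.15751996e-01]), 'force': array([-0.12147942, -0.09037707,  0.13093158]), 'moment': array([ 0.04292062, -0.01164725, -0.01523466]), 'finger_force': 0.0, 'grip_width': 0.08497764899457302} 0.0726
scene [ 1.192 -0.62   0.942] -0.011707075634199527 435.435633837671 1
scene mould 0.58 [ 0.445 -0.075 -0.001] [214. 203.]
scene wheel1_c 0.64 [ 0.447 -0.134  0.04 ] [198. 204.]
scene rack 0.69 [ 0.61  -0.112  0.003] [242. 239.]
scene rack_axis 0.91 [ 0.613 -0.116  0.046] [242. 231.]
scene rack_axis 0.58 [0.754 0.184 0.002] [349. 212.]
scene rack_axis 0.57 [0.63  0.
[... 1374 characters left out ...]
 0.38 [ 0.653 -0.006  0.096] [297. 173.]
side spindle_grip 0.58 [0.391 0.301 0.015] [209. 134.]
side spindle_collar 0.93 [0.428 0.294 0.012] [220. 135.]
side spindle_collar 0.36 [ 0.438 -0.054  0.041] [214. 202.]
side spindle_tip 0.93 [0.63  0.276 0.013] [281. 138.]
side spindle_tip 0.73 [ 0.609 -0.108 -0.001] [281. 228.]
side mould_top 0.86 [ 0.465 -0.379  0.   ] [217. 330.]
side mould_top_grip 0.67 [ 0.467 -0.385  0.068] [215. 315.]
side mould_top_grip 0.37 [ 0.609 -0.106  0.002] [281. 227.]
side dish 0.82 [ 0.658 -0.373  0.   ] [313. 326.]
side scale 0.6 [ 0.746  0.184 -0.002] [319. 158.]
side frame 0.66 [ 0.767 -0.021  0.   ] [337. 203.]
side frame 0.16 [ 0.61  -0.107 -0.   ] [281. 227.]
```

View pics/a.png

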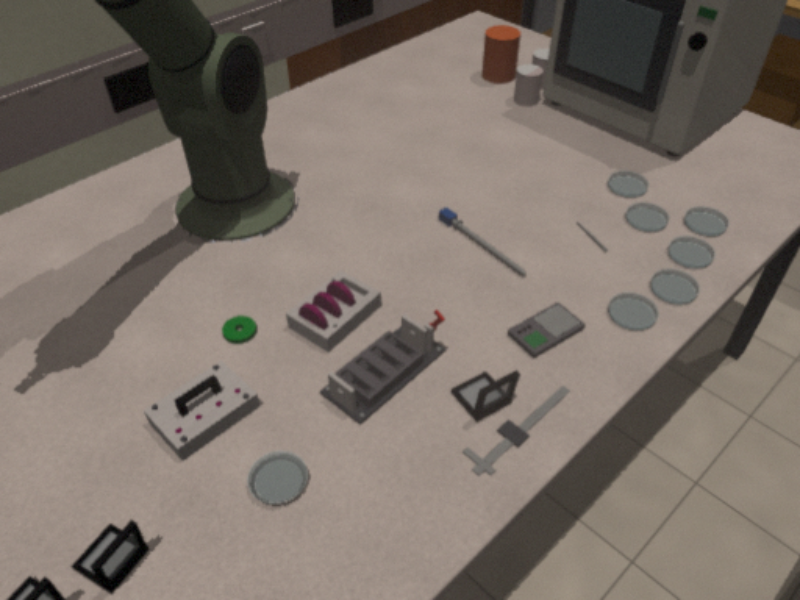

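View pics/b.png

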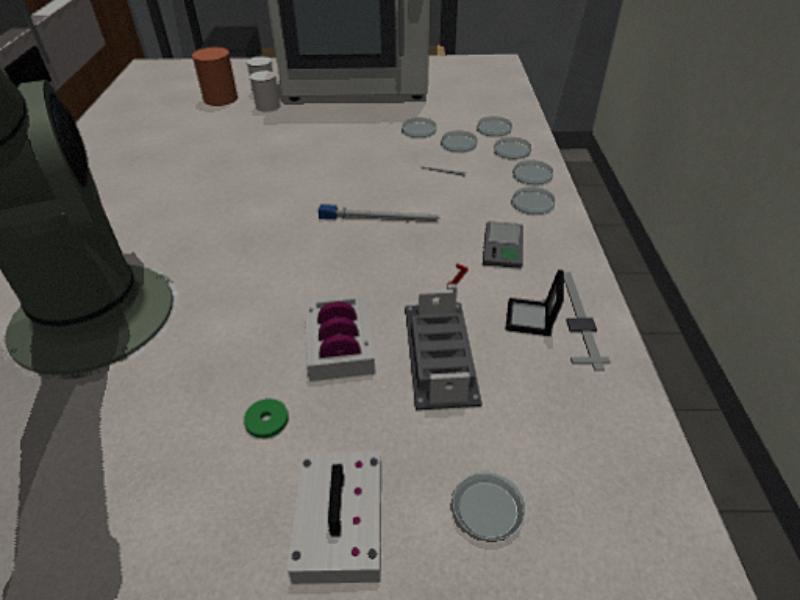

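```bash
cat >> h.py <<'E'
def plan(x,y,z,yaw):
    "shift (mm) in tool axes to target TCP (vertical tool), and turn after it"
    from scipy.spatial.transform import Rotation as Ro
    s=bot.observe();R=R_of(s)
    d=R.T@(np.array([x,y,z])-s['position'])*1000
    T=Ro.from_euler('xyz',[np.pi,0,yaw]).as_matrix()
    w=Ro.from_matrix(R.T@T).as_rotvec()
    print('shift',d.round(1),'turn',w.round(4),'pos',np.round(s['position'],4),'rot',np.round(s['tool_rot'],4),'F',np.round(s['force'],1),'grip',round(s['grip_width'],4),round(s['finger_force'],1),'t',round(s['clock'],2))
E
python3 -m jog '[[[40,-30,-30,0,0,0,1],[40,-30,-30,0,0,0,1],[40,-30,-30,0,0,0,1],[40,-30,-30,0,0,0,1],[40,-30,-30,0,0,0,1]]]'
python3 -m jog '[[[40,-30,0,0,0,0,1],[40,-30,0,0,0,0,1],[40,-30,0,0,0,0,1],[40,-30,0,0,0,0,1],[40,-30,0,0,0,0,1]]]'
python3 -m jog '[[[40,-20,0,0,0,0.1,0.3],[0,0,0,0,0,0.1,0.3],[0,0,0,0,0,0.1,0.3],[0,0,0,0,0,0,0.3],[0,0,0,0,0,0,0.3]]]'
python3 - <<'E'
from h import *
plan(.52,-.11,.45,0)
f=shot('wrist','c.png')
print(px(f,[[.444,-.073,.038],[.611,-.11,.048]]))
for q in ['mould','wheel1_c','rack','rack_axis','keeper_end']:
    for r in bot.spot_point(q,f)[:6]:
        print(q,round(r['conf'],2),np.round(r['xyz'],4),px(f,r['xyz'])[0].round())
E
```

```text
clock: 1.9
position: [0.3178, -0.4169, 0.4337]
tool_rot: [3.141, -0.0, 0.316]
force: [1.5, -1.2, 0.2]
grip_width: 0.0855
finger_force: 0.0
clock: 2.4
position: [0.4614, -0.212, 0.4329]
tool_rot: [3.141, -0.0, 0.316]
force: [1.4, -1.1, -0.1]
grip_width: 0.0853
finger_force: 0.0
clock: 2.9
position: [0.4924, -0.1825, 0.4326]
tool_rot: [3.141, -0.0, 0.019]
force: [-0.1, -0.4, -0.4]
grip_width: 0.0258
finger_force: 0.0
shift [ 28.9 -72.  -17.4] turn [ 0.0001 -0.0001  0.0187] pos [ 0.4924 -0.1825  0.4326] rot [ 3.1415e+00 -1.0000e-04  1.8700e-02] F [-0.1 -0.4 -0.4] grip 0.0258 0.0 t 2.9
[[172.62607521 179.73779776]
 [194.54719096  52.92743365]]
mould 0.63 [ 0.4464 -0.0749  0.0012] [179. 172.]
mould 0.26 [ 0.4522 -0.1302  0.0389] [213. 175.]
wheel1_c 0.98 [ 0.4515 -0.1277  0.0387] [211. 175.]
rack 0.87 [ 6.077e-01 -1.130e-01 -5.000e-04] [202.  60.]
rack_axis 0.82 [ 0.6098 -0.1117  0.0459] [196.  54.]
rack_axis 0.47 [ 0.4503 -0.128   0.0381] [211. 176.]
keeper_end 0.79 [ 6.54e-01 -5.00e-04  9.76e-02] [86.  5.]
keeper_end 0.68 [ 4.422e-01 -7.280e-02 -3.000e-04] [178. 175.]
keeper_end 0.58 [ 6.564e-01 -3.707e-01 -5.000e-04] [391.  26.]
```

View pics/c.png

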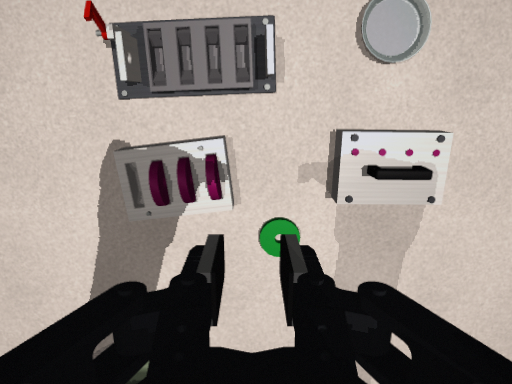

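```bash
python3 -m jog '[[[0,-45,45,0,0,0.01,0.3],[0,-45,45,0,0,0.01,0.3],[0,0,0,0,0,0,0.3],[0,0,0,0,0,0,0.3],[0,0,0,0,0,0,0.3]]]'
cat >> h.py <<'E'
def box(x,y,yaw,lo,hi):
    c,s=np.cos(yaw),np.sin(yaw)
    P=np.array([[a,b,d] for a in (lo[0],hi[0]) for b in (lo[1],hi[1]) for d in (lo[2],hi[2])])
    return P@np.array([[c,s,0],[-s,c,0],[0,0,1]])+[x,y,0]
def sil(f,P):
    m=np.zeros(f['img'].shape[:2],np.uint8)
    h=cv2.convexHull(np.float32(px(f,P)))
    cv2.fillConvexPoly(m,np.int32((h*16).round()),1,cv2.LINE_8,4); return m>0
def fit(f,q,lo,hi,x0):
    from scipy.optimize import minimize
    r=bot.trace(q,f)[0]; M=np.array(r['region'])
    def c(p):
        S=sil(f,box(*p,lo,hi)); return 1-(S&M).sum()/(S|M).sum()
    best=min((minimize(c,[x0[0],x0[1],x0[2]+d],method='Nelder-Mead',options=dict(initial_simplex=np.array([x0[0],x0[1],x0[2]+d])+np.array([[0,0,0],[.008,0,0],[0,.008,0],[0,0,.05]]))) for d in (0,.06,-.06)),key=lambda o:o.fun)
    print(q,best.x.round(4),'1-IoU',round(best.fun,3),'conf',round(r['conf'],2)); return best.x,M
def draw(im,f,P,col,k=1):
    for i in range(8):
        for b in (1,2,4):
            if not i&b:
                u=px(f,[P[i],P[i|b]])*k; cv2.line(im,tuple(map(int,u[0].round())),tuple(map(int,u[1].round())),col,1)
E
python3 - <<'E'
from h import *
plan(.52,-.11,.35,0)
f=shot('wrist')
m,M=fit(f,'mould',(-.052,-.077,0),(.052,.077,.038),(.445,-.073,.1))
r,M2=fit(f,'rack',(-.04,-.1,0),(.04,.1,.01),(.611,-.11,0))
for q in ['mould','wheel1_c','rack','rack_axis','keeper_end']:
    for a in bot.spot_point(q,f)[:5]: print(q,round(a['conf'],2),np.round(a['xyz'],4))
k=1.5
im=cv2.resize(f['img'],None,fx=k,fy=k)[:,:,::-1].copy()
draw(im,f,box(*m,(-.052,-.077,.0),(.052,.077,.038)),(0,255,255),k)
for yy in (-.057,-.019,.019,.057): draw(im,f,box(*m,(-.032,yy-.006,.04),(.032,yy+.006,.0401)),(0,255,0),k)
for yy in (-.0905,.0905): draw(im,f,box(r[0],r[1],r[2],(-.028,yy-.004,.03),(.028,yy+.004,.066)),(255,255,0),k)
cv2.imwrite('pics/d.png',im)
E
```

```text
clock: 3.7
position: [0.492, -0.1125, 0.3624]
tool_rot: [3.141, -0.001, -0.005]
force: [0.1, -0.2, -0.3]
grip_width: 0.0255
finger_force: 0.0
shift [28.  -2.6 12.5] turn [ 0.0004 -0.0009 -0.0048] pos [ 0.492  -0.1125  0.3624] rot [ 3.1412e+00 -9.0000e-04 -4.8000e-03] F [ 0.1 -0.2 -0.3] grip 0.0255 0.0 t 3.7
mould [ 0.445 -0.073  0.1  ] 1-IoU 1.0 conf 0.72
rack [ 0.6176 -0.1104  0.055 ] 1-IoU 0.277 conf 0.88
wheel1_c 0.69 [ 0.4518 -0.132   0.0398]
rack 0.85 [ 0.6105 -0.1124 -0.0028]
rack_axis 0.56 [ 0.6114 -0.1124  0.0483]
```

View pics/d.png

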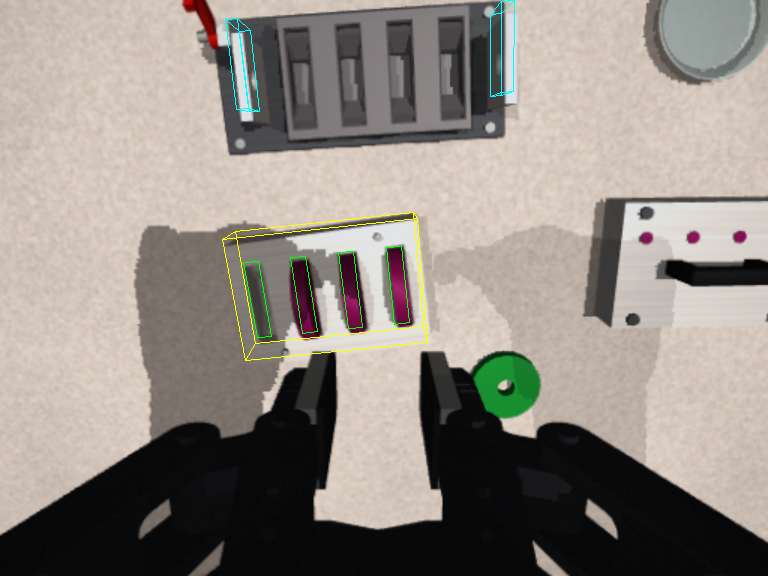

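```bash
python3 -m jog '[[[45,-20,0,0,0,-0.005,0.3],[0,0,0,0,0,0,0.3],[0,0,0,0,0,0,0.3],[0,0,0,0,0,0,0.3]]]'
python3 - <<'E'
from h import *
import pickle
f=shot('wrist'); pickle.dump({k:f[k] for k in f},open('f1.pkl','wb'))
plan(.53,-.09,.36,0)
for q in ['mould','wheel1_c','rack','rack_axis','keeper_end']:
    for a in bot.spot_point(q,f)[:5]: print(q,round(a['conf'],2),np.round(a['xyz'],4),px(f,a['xyz'])[0].round())
c=f['img'][20:270,110:376]
im=cv2.resize(c,None,fx=2.4*1.25,fy=2.4,interpolation=cv2.INTER_CUBIC)
im=cv2.resize(c,(266*3,200*3) if 0 else (638,600),interpolation=cv2.INTER_CUBIC)
for i in range(0,260,20):
    cv2.putText(im,str(110+i),(int(i*2.4),8),0,.3,(255,0,0));cv2.putText(im,str(20+i),(0,int(i*2.4)+4),0,.3,(255,0,0))
cv2.imwrite('pics/e.png',im[:,:,::-1])
E
```

```text
clock: 4.5
position: [0.5364, -0.0923, 0.3617]
tool_rot: [3.141, 0.0, 0.0]
force: [-0.7, 0.4, 0.3]
grip_width: 0.0257
finger_force: 0.0
shift [-6.4 -2.4  1.9] turn [0.0002 0.0002 0.0001] pos [ 0.5364 -0.0924  0.3619] rot [3.1413e+00 2.0000e-04 1.0000e-04] F [ 0.1 -0.9  0.9] grip 0.0256 0.0 t 4.55
mould 0.87 [ 0.445  -0.0721 -0.0017] [236. 217.]
wheel1_c 0.64 [ 0.4505 -0.1297  0.0385] [281. 224.]
rack 0.7 [ 0.6106 -0.1106 -0.0047] [265.  90.]
rack 0.51 [ 0.6552 -0.3725  0.001 ] [483.  53.]
rack 0.37 [ 0.4474 -0.0902  0.0442] [249. 229.]
rack_axis 0.93 [ 0.6104 -0.1107  0.0476] [267.  90.]
keeper_end 0.83 [0.6546 0.0018 0.0977] [147.  40.]
```

View pics/e.png

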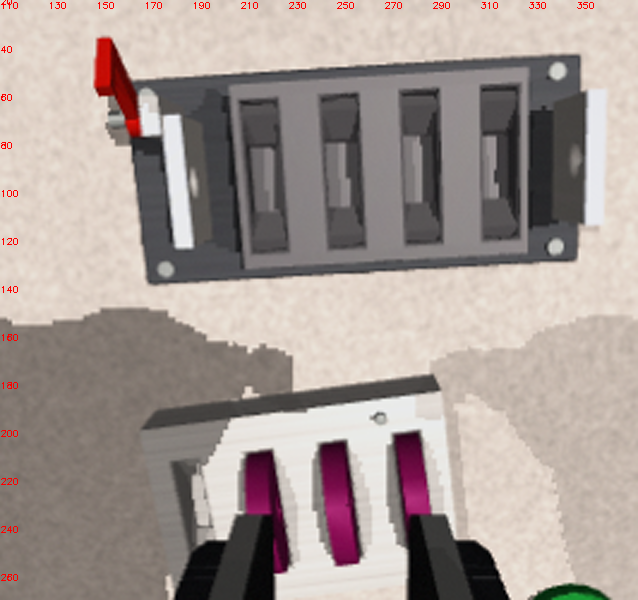

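```bash
cat > lm.py <<'E'
from h import *
import pickle
from scipy.optimize import least_squares
f=pickle.load(open('f1.pkl','rb'))
def solve(L,p0,n):
    uv=np.array([l[0] for l in L])/2.4+[110,20]-.2
    def res(p):
        P=np.array([[l[1],l[2],l[3]] if l[1] is not None else [l[4]*p[3],l[2],l[3]] for l in L])/1000
        c,s=np.cos(p[2]),np.sin(p[2])
        W=np.c_[p[0]+c*P[:,0]-s*P[:,1],p[1]+s*P[:,0]+c*P[:,1],P[:,2]]
        return (px(f,W)-uv).ravel()
    o=least_squares(res,p0,x_scale=[.01,.01,.1,10][:len(p0)],loss='soft_l1')
    print(n,o.x.round(4),'rms px',np.sqrt((o.fun**2).mean()).round(2),'max',abs(o.fun).max().round(2),'\n',o.fun.reshape(-1,2).round(1).tolist())
    return o.x
R=[((162,115),28,94.5,66),((180,115),28,86.5,66),((193,247),-28,86.5,66),((175,249),-28,94.5,66),
((587,90),28,-86.5,66),((606,90),28,-94.5,66),((604,226),-28,-94.5,66),((585,225),-28,-86.5,66)]
for y,c in zip((55.5,18.5,-18.5,-55.5),[((240,101),(279,97),(252,252),(289,250)),((320,95),(358,93),(329,249),(367,247)),((399,90),(438,88),(407,244),(442,241)),((481,87),(518,85),(484,240),(518,240))]):
    for q,(sx,sy) in zip(c,((1,8),(1,-8),(-1,8),(-1,-8))): R.append((q,None,y+sy,34,sx))
solve(R,[.61,-.11,.06,30.],'rack')
M=[((142,430),52,77,38),((440,391),52,-77,38),((393,434),31.9,-51,38),((420,431),31.9,-63,38),((320,443),31.9,-13,38),((346,440),31.9,-25,38),((247,453),31.9,25,38),((271,450),31.9,13,38)]
solve(M,[.445,-.073,.1],'mould')
E
python3 lm.py
```

```text
rack [ 0.6096 -0.1132  0.0551 34.7312] rms px 0.52 max 1.4 
 [[-0.4, -0.1], [-0.1, -0.6], [0.1, 0.0], [0.1, -0.3], [0.4, 0.1], [0.4, -0.3], [-0.3, -0.7], [0.0, 0.1], [0.5, -0.3], [-1.3, 0.5], [0.7, 0.4], [-0.9, 0.5], [0.6, 0.2], [-0.7, 0.2], [0.6, -0.1], [-1.4, -0.1], [1.3, 0.3], [-0.4, 0.4], [0.1, 0.2], [-0.6, 0.7], [0.8, -0.3], [-0.1, -0.2], [0.2, 0.1], [-0.1, -0.7]]
mould [ 0.4428 -0.0751  0.1362] rms px 0.53 max 1.0 
 [[-1.0, -0.3], [0.9, -0.7], [0.9, 0.0], [-0.5, 0.0], [0.4, 0.3], [-0.7, 0.3], [0.1, 0.2], [-0.2, 0.2]]
```

```bash
python3 -m jog '[[[0,0,0,0,0,-0.136,0.28],[-45,13.6,40,0,0,0,0.28],[-45.4,13.6,40,0,0,0,0.28],[0,0,40,0,0,0,0.28],[0,0,40,0,0,0,0.28]]]' 60 >/dev/null
python3 -m jog '[[[0,0,0,0,0,0,0.28],[0,0,0,0,0,0,0.28],[0,0,0,0,0,0,0.28]]]' >/dev/null
python3 - <<'E'
from h import *
plan(.4505,-.1316,.116,.136)
f=shot('wrist','g.png')
E
```

```text
shift [-19.    5.3 103. ] turn [ 0.0008 -0.0023  0.0008] pos [ 0.4684 -0.1237  0.219 ] rot [ 3.1408e+00 -2.3000e-03  1.3680e-01] F [-0.7 -0.8  0.3] grip 0.0241 0.0 t 5.6
```

View pics/g.png

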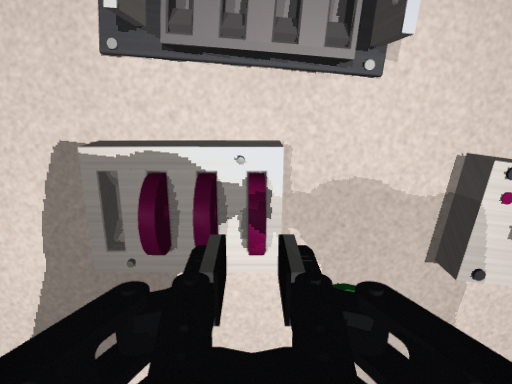

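Run:
```python
from h import *
f=shot('wrist')
print(np.round(f['tool_from_camera'],4))
p=[.4428,-.0751,.1362]
for y in (-57,-19,19): print(px(f,box(*p,(-.0319,y/1e3-.006,.038),(.0319,y/1e3+.006,.0381))[[0,2,4,6]]).round(1).tolist())
im=cv2.cvtColor(f['img'],cv2.COLOR_RGB2HSV); m=((im[:,:,0]>150)&(im[:,:,0]<175)&(im[:,:,1]>120)).astype(np.uint8)
n,_,st,c=cv2.connectedComponentsWithStats(m)
print([ (s.tolist(),a.round(1).tolist()) for s,a in zip(st[1:],c[1:]) if s[4]>100])
```

```text
[[-6.000e-04 -9.609e-01 -2.769e-01  6.970e-02]
 [ 1.000e+00 -6.000e-04  0.000e+00  1.200e-03]
 [-2.000e-04 -2.769e-01  9.609e-01 -6.990e-02]
 [ 0.000e+00  0.000e+00  0.000e+00  1.000e+00]]
[[264.0, 249.2], [249.2, 249.2], [264.9, 172.1], [249.0, 172.1]]
[[217.1, 249.2], [202.3, 249.2], [214.7, 172.2], [198.9, 172.2]]
[[170.2, 249.2], [155.5, 249.1], [164.6, 172.2], [148.9, 172.2]]
[([138, 173, 33, 82, 2252], [154.0, 214.9]), ([193, 173, 24, 74, 1496], [204.6, 208.3]), ([248, 173, 18, 82, 1356], [256.4, 214.0]), ([501, 193, 11, 11, 102], [506.5, 198.1])]
```

```bash
python3 -m jog '[[[-10,3,0,0,0.002,0,0.28],[-9,2.3,25,0,0,0,0.28],[0,0,25,0,0,0,0.28],[0,0,20,0,0,0,0.28],[0,0,0,0,0,0,0.28]]]' >/dev/null
python3 - <<'E'
from h import *
plan(.4505,-.1316,.116,.136)
E
```

```text
shift [ 2.3  0.3 29.9] turn [-0.0008  0.0007  0.0007] pos [ 0.4482 -0.1316  0.146 ] rot [-3.1408e+00  7.0000e-04  1.3670e-01] F [-0.1  0.2 -0.1] grip 0.0242 0.0 t 6.2
```

```bash
python3 -m jog '[[[2,0.3,15,0,0,0,0.28],[0,0,15,0,0,0,0.28],[0,0,0,0,0,0,0.28],[0,0,0,0,0,0,0.28],[0,0,0,0,0,0,0]]]' 40 
python3 -m jog '[[[0,0,0,0,0,0,0],[0,0,0,0,0,0,0],[0,0,0,0,0,0,0],[0,0,0,0,0,0,0]]]' 
python3 -m jog '[[[0,0,-20,0,0,0,0],[0,0,-25,0,0,0,0],[0,0,-25,0,0,0,0],[0,0,-25,0,0,0,0],[0,0,0,0,0,0,0]]]'
python3 - <<'E'
from h import *
plan(.6127,-.1686,.205,.0551)
E
```

```text
clock: 6.7
position: [0.4519, -0.1316, 0.1183]
tool_rot: [3.141, -0.003, 0.137]
force: [-2.9, 16.2, 7.7]
grip_width: 0.0115
finger_force: 43.4
clock: 7.1
position: [0.4519, -0.1313, 0.1181]
tool_rot: [3.141, -0.003, 0.137]
force: [-2.8, 5.2, 13.1]
grip_width: 0.0111
finger_force: 42.7
clock: 7.6
position: [0.4524, -0.132, 0.2153]
tool_rot: [3.14, -0.006, 0.136]
force: [0.6, 0.2, -1.4]
grip_width: 0.011
finger_force: 41.0
shift [153.8  58.   11.4] turn [ 0.0018 -0.0065  0.0812] pos [ 0.4524 -0.132   0.2153] rot [ 3.1396 -0.0064  0.1363] F [ 0.6  0.2 -1.4] grip 0.011 41.0 t 7.6
```

```bash
python3 -m jog '[[[30,12,0,0.002,-0.006,0,0],[32,12,0,0,0,0,0],[32,12,0,0,0,0,0],[32,12,0,0,0,0,0],[29,10,0,0,0,0.08,0]]]' >/dev/null
python3 -m jog '[[[0,0,10,0,0,0,0],[0,0,0,0,0,0,0],[0,0,0,0,0,0,0]]]'  >/dev/null
python3 - <<'E'
from h import *
plan(.6141,-.1685,.1275,.0551)
f=shot('wrist','i.png')
E
```

```text
shift [ 2.6  1.  73.7] turn [-0.0019  0.0056  0.0023] pos [ 0.6119 -0.1677  0.2013] rot [-3.1397  0.0055  0.0574] F [-0.5  0.  -0.5] grip 0.0119 41.0 t 8.4
```

View pics/i.png

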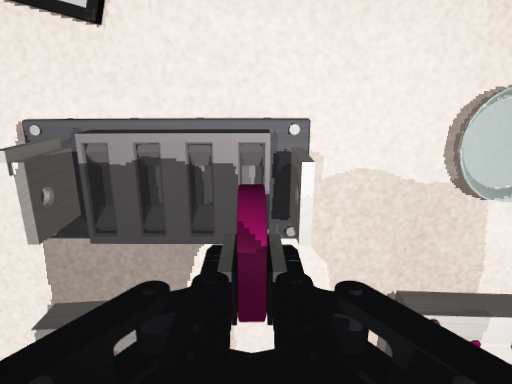

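```bash
python3 -m jog '[[[2.6,1,15,-0.002,0.0056,0.002,0],[0,0,15,0,0,0,0],[0,0,12,0,0,0,0],[0,0,0,0,0,0,0],[0,0,0,0,0,0,0]]]'
python3 - <<'E'
from h import *
plan(.6141,-.1685,.1275,.0551)
E
```

```text
clock: 8.95
position: [0.6153, -0.1686, 0.1596]
tool_rot: [3.142, -0.001, 0.055]
force: [0.7, 0.4, -0.5]
grip_width: 0.0115
finger_force: 41.0
shift [-1.3 -0.2 32.1] turn [ 0.0001 -0.001  -0.0002] pos [ 0.6153 -0.1686  0.1596] rot [ 3.1415e+00 -1.0000e-03  5.4900e-02] F [ 0.7  0.4 -0.5] grip 0.0115 41.0 t 8.95
```

```bash
python3 -m jog '[[[-1.2,-0.2,12,0,0,0,0],[0,0,10,0,0,0,0],[0,0,5,0,0,0,0],[0,0,0,0,0,0,0],[0,0,0,0,0,0,0]]]'
python3 -m jog '[[[0,0,2,0,0,0,0],[0,0,2,0,0,0,0],[0,0,0,0,0,0,0],[0,0,0,0,0,0,0]]]'
```

```text
clock: 9.45
position: [0.6143, -0.1685, 0.1326]
tool_rot: [3.141, -0.001, 0.055]
force: [-0.0, -0.4, -0.7]
grip_width: 0.0115
finger_force: 41.0
clock: 9.85
position: [0.6143, -0.1686, 0.1286]
tool_rot: [3.141, -0.001, 0.055]
force: [0.0, -0.3, -0.4]
grip_width: 0.0116
finger_force: 41.0
```

```bash
python3 -m jog '[[[0,0,1,0,0,0,0],[0,0,0.7,0,0,0,0],[0,0,0,0,0,0,0],[0,0,0,0,0,0,0]]]'
python3 -m jog '[[[0,0,0,0,0,0,0.26],[0,0,0,0,0,0,0.26],[0,0,0,0,0,0,0.26],[0,0,0,0,0,0,0.26]]]'
python3 -m jog '[[[0,0,-25,0,0,0,0.26],[0,0,-30,0,0,0,0.26],[0,0,-30,0,0,0,0.26],[0,0,0,0,0,0,0.26],[0,0,0,0,0,0,0.26]]]'
python3 - <<'E'
from h import *
plan(.4454,-.0939,.2,.1362)
f=shot('wrist')
im=cv2.cvtColor(f['img'],cv2.COLOR_RGB2HSV); m=((im[:,:,0]>150)&(im[:,:,0]<175)&(im[:,:,1]>120)).astype(np.uint8)
n,_,st,c=cv2.connectedComponentsWithStats(m)
print([ (s.tolist()) for s,a in zip(st[1:],c[1:]) if s[4]>60])
r=(.6096,-.1132,.0551)
print(px(f,box(*r,(-.032,-.0615,.048),(.032,-.0495,.048))[[0,2,4,6]]).round(),px(f,box(*r,(0,-.0615,.08),(0,-.0495,.08))[[0,2]]).round())
E
```

```text
clock: 10.25
position: [0.6143, -0.1686, 0.1269]
tool_rot: [3.141, -0.001, 0.055]
force: [0.0, -0.5, -0.1]
grip_width: 0.0111
finger_force: 41.0
clock: 10.65
position: [0.6143, -0.1685, 0.1269]
tool_rot: [3.141, -0.001, 0.055]
force: [-1.5, -0.6, -0.5]
grip_width: 0.0225
finger_force: 0.0
clock: 11.15
position: [0.6143, -0.1686, 0.2124]
tool_rot: [3.141, -0.003, 0.055]
force: [0.2, 0.5, -0.3]
grip_width: 0.0221
finger_force: 0.0
shift [-164.6  -83.8   11.9] turn [ 0.0008 -0.0025 -0.0816] pos [ 0.6143 -0.1686  0.2124] rot [ 3.1409e+00 -2.5000e-03  5.4600e-02] F [ 0.2  0.5 -0.3] grip 0.0221 0.0 t 11.15
[[242, 153, 20, 89, 1669], [501, 336, 11, 9, 74], [97, 341, 19, 18, 175], [136, 364, 16, 20, 138]]
[[258. 238.]
 [242. 238.]
 [258. 153.]
 [241. 153.]] [[259. 212.]
 [240. 212.]]
```

```bash
python3 -m jog '[[[-33,-17,0,0,-0.002,0,0.26],[-33,-17,0,0,0,0,0.26],[-33,-17,0,0,0,0,0.26],[-33,-17,0,0,0,0,0.26],[-32,-16,0,0,0,0,0.26]]]' >/dev/null
python3 -m jog '[[[0,0,10,0,0,-0.08,0.26],[0,0,0,0,0,0,0.26],[0,0,0,0,0,0,0.26]]]' >/dev/null
python3 - <<'E'
from h import *
plan(.4454,-.0939,.121,.1362)
E
```

```text
shift [-0.5  0.1 80.5] turn [-0.0002  0.0013 -0.0037] pos [ 0.446  -0.0938  0.2015] rot [-3.1414e+00  1.3000e-03  1.3250e-01] F [-0.3  0.5  0.5] grip 0.0224 0.0 t 12.0
```

```bash
python3 -m jog '[[[-0.5,0,20,0,0.001,-0.004,0.26],[0,0,20,0,0,0,0.26],[0,0,20,0,0,0,0.26],[0,0,20,0,0,0,0.26],[0,0,0,0,0,0,0.26]]]' 40 
python3 -m jog '[[[0,0,0,0,0,0,0.26],[0,0,0,0,0,0,0],[0,0,0,0,0,0,0],[0,0,0,0,0,0,0],[0,0,0,0,0,0,0]]]' 
python3 -m jog '[[[0,0,-20,0,0,0,0],[0,0,-25,0,0,0,0],[0,0,-25,0,0,0,0],[0,0,-25,0,0,0,0],[0,0,0,0,0,0,0]]]'
python3 - <<'E'
from h import *
plan(.6106,-.1317,.21,.0551)
E
```

```text
clock: 12.5
position: [0.4448, -0.0937, 0.12]
tool_rot: [-3.141, 0.003, 0.137]
force: [0.0, -0.8, 0.7]
grip_width: 0.0222
finger_force: 0.0
clock: 13.0
position: [0.4457, -0.0936, 0.1225]
tool_rot: [3.141, -0.002, 0.139]
force: [0.7, 2.2, 7.4]
grip_width: 0.011
finger_force: 44.6
clock: 13.5
position: [0.4462, -0.0942, 0.2196]
tool_rot: [3.14, -0.005, 0.138]
force: [0.3, -0.2, -1.5]
grip_width: 0.0111
finger_force: 43.6
shift [157.6  59.7  10.5] turn [ 0.0018 -0.0046  0.0829] pos [ 0.4462 -0.0942  0.2196] rot [ 3.1396 -0.0045  0.138 ] F [ 0.3 -0.2 -1.5] grip 0.0111 43.6 t 13.5
```

```bash
python3 -m jog '[[[31,12,0,0.002,-0.005,0,0],[32,12,0,0,0,0,0],[32,12,0,0,0,0,0],[32,12,0,0,0,0,0],[31,11.5,0,0,0,0.08,0]]]' >/dev/null
python3 -m jog '[[[0,0,0,0,0,0.003,0],[0,0,0,0,0,0,0],[0,0,0,0,0,0,0]]]'  >/dev/null
python3 - <<'E'
from h import *
plan(.6112,-.1317,.1305,.0551)
E
```

```text
shift [ 2.5  1.3 85.3] turn [-0.0013  0.0059  0.0015] pos [ 0.6091 -0.1307  0.2158] rot [-3.1402  0.0059  0.0566] F [ 0.1  1.2 -0.7] grip 0.0112 43.6 t 14.3
```

```bash
python3 -m jog '[[[1.2,1.2,15,-0.001,0.0055,0.001,0],[0,0,15,0,0,0,0],[0,0,12,0,0,0,0],[0,0,10,0,0,0,0],[0,0,0,0,0,0,0]]]' >/dev/null
python3 -m jog '[[[0,0,0,0,0,0,0],[0,0,0,0,0,0,0]]]'  >/dev/null
python3 - <<'E'
from h import *
plan(.6112,-.1317,.1305,.0551)
E
```

```text
shift [-0.3 -0.2 34.3] turn [-0.0002 -0.0015 -0.0003] pos [ 0.6115 -0.1319  0.1648] rot [-3.1414e+00 -1.5000e-03  5.4800e-02] F [ 1.   0.  -0.5] grip 0.0115 43.6 t 15.0
```

```bash
python3 -m jog '[[[-0.3,-0.2,12,0,-0.001,0,0],[0,0,12,0,0,0,0],[0,0,6,0,0,0,0],[0,0,2,0,0,0,0],[0,0,2,0,0,0,0]]]'
python3 -m jog '[[[0,0,0,0,0,0,0],[0,0,0,0,0,0,0.26],[0,0,0,0,0,0,0.26],[0,0,0,0,0,0,0.26],[0,0,0,0,0,0,0.26]]]'
python3 -m jog '[[[0,0,-25,0,0,0,0.26],[0,0,-30,0,0,0,0.26],[0,0,-30,0,0,0,0.26],[0,0,0,0,0,0,0.26],[0,0,0,0,0,0,0.26]]]'
python3 - <<'E'
from h import *
plan(.4402,-.0563,.2,.1362)
f=shot('wrist')
im=cv2.cvtColor(f['img'],cv2.COLOR_RGB2HSV); m=((im[:,:,0]>150)&(im[:,:,0]<175)&(im[:,:,1]>120)).astype(np.uint8)
n,_,st,c=cv2.connectedComponentsWithStats(m)
print([ (s.tolist()) for s,a in zip(st[1:],c[1:]) if s[4]>60])
r=(.6096,-.1132,.0551)
for y in (-.0555,-.0185): print(px(f,box(*r,(-.032,y-.006,.048),(.032,y+.006,.048))[[0,2,4,6]]).round().tolist())
E
```

```text
clock: 15.5
position: [0.6116, -0.1316, 0.1305]
tool_rot: [-3.141, -0.001, 0.055]
force: [2.7, 1.5, 12.0]
grip_width: 0.0107
finger_force: 45.3
clock: 16.0
position: [0.6108, -0.1317, 0.1302]
tool_rot: [-3.141, 0.0, 0.055]
force: [-0.2, 0.7, 0.5]
grip_width: 0.0222
finger_force: 0.0
clock: 16.5
position: [0.611, -0.1318, 0.2157]
tool_rot: [3.142, -0.001, 0.055]
force: [0.2, -0.4, 0.1]
grip_width: 0.0223
finger_force: 0.0
shift [-166.4  -84.7   15.6] turn [ 0.     -0.0007 -0.0816] pos [ 0.611  -0.1318  0.2157] rot [ 3.1416e+00 -7.0000e-04  5.4600e-02] F [ 0.2 -0.4  0.1] grip 0.0223 0.0 t 16.5
[[242, 150, 20, 88, 1613], [290, 151, 30, 87, 2321], [499, 330, 10, 10, 77], [136, 364, 16, 20, 130]]
[[307.0, 234.0], [291.0, 235.0], [311.0, 150.0], [294.0, 150.0]]
[[258.0, 235.0], [242.0, 235.0], [258.0, 150.0], [241.0, 150.0]]
```

Seated. Third wheel the same way, into slot +18.5.

```bash
python3 -m jog '[[[-33,-17,0,0,-0.001,0,0.26],[-33,-17,0,0,0,0,0.26],[-33,-17,0,0,0,0,0.26],[-33,-17,0,0,0,0,0.26],[-34,-17,0,0,0,0,0.26]]]' >/dev/null
python3 -m jog '[[[0,0,14,0,0,-0.082,0.26],[0,0,0,0,0,0,0.26],[0,0,0,0,0,0,0.26]]]' >/dev/null
python3 - <<'E'
from h import *
plan(.4402,-.0563,.122,.1362)
E
```

```text
shift [-0.3  0.2 79.1] turn [-0.0009  0.0022 -0.0017] pos [ 0.4407 -0.0561  0.2011] rot [-3.1407e+00  2.2000e-03  1.3450e-01] F [-0.2 -0.4  0.2] grip 0.022 0.0 t 17.35
```

```bash
python3 -m jog '[[[-0.3,0,20,0,0.001,-0.002,0.26],[0,0,20,0,0,0,0.26],[0,0,20,0,0,0,0.26],[0,0,18,0,0,0,0.26],[0,0,0,0,0,0,0.26]]]' 40 
python3 -m jog '[[[0,0,0,0,0,0,0.26],[0,0,0,0,0,0,0],[0,0,0,0,0,0,0],[0,0,0,0,0,0,0],[0,0,0,0,0,0,0]]]' 
python3 -m jog '[[[0,0,-20,0,0,0,0],[0,0,-25,0,0,0,0],[0,0,-25,0,0,0,0],[0,0,-25,0,0,0,0],[0,0,0,0,0,0,0]]]'
python3 - <<'E'
from h import *
plan(.6092,-.0947,.21,.0551)
E
```

```text
clock: 17.85
position: [0.4399, -0.056, 0.1219]
tool_rot: [-3.141, 0.003, 0.137]
force: [1.1, -0.1, 0.7]
grip_width: 0.0222
finger_force: 0.0
clock: 18.35
position: [0.4406, -0.0559, 0.124]
tool_rot: [-3.141, -0.001, 0.139]
force: [0.5, 2.0, 7.8]
grip_width: 0.0109
finger_force: 45.0
clock: 18.85
position: [0.4411, -0.0562, 0.2211]
tool_rot: [3.141, -0.004, 0.138]
force: [-0.4, -1.5, -2.2]
grip_width: 0.0113
finger_force: 43.9
shift [161.1  61.2  11.8] turn [ 0.0006 -0.004   0.083 ] pos [ 0.4411 -0.0562  0.2211] rot [ 3.1408 -0.004   0.1381] F [-0.4 -1.5 -2.2] grip 0.0113 43.9 t 18.85
```

```bash
python3 -m jog '[[[32,12,0,0.001,-0.004,0,0],[33,12.5,0,0,0,0,0],[33,12.5,0,0,0,0,0],[32,12,0,0,0,0,0],[31,12,0,0,0,0.083,0]]]' >/dev/null
python3 -m jog '[[[0,0,0,0,0,0,0],[0,0,0,0,0,0,0],[0,0,0,0,0,0,0]]]'  >/dev/null
python3 - <<'E'
from h import *
plan(.6092,-.0947,.132,.0551)
E
```

```text
shift [ 2.5  0.9 85.4] turn [-0.0011  0.0055  0.0015] pos [ 0.6072 -0.094   0.2174] rot [-3.1405  0.0055  0.0566] F [-0.1 -0.1 -1. ] grip 0.0107 43.8 t 19.65
```

```bash
python3 -m jog '[[[1,0.8,15,-0.001,0.0045,0.001,0],[0,0,15,0,0,0,0],[0,0,12,0,0,0,0],[0,0,10,0,0,0,0],[0,0,0,0,0,0,0]]]' >/dev/null
python3 -m jog '[[[0,0,0,0,0,0,0],[0,0,0,0,0,0,0]]]'  >/dev/null
python3 - <<'E'
from h import *
plan(.6092,-.0947,.132,.0551)
E
```

```text
shift [-0.2 -0.1 34.3] turn [-0.     -0.001  -0.0003] pos [ 0.6093 -0.0948  0.1663] rot [-3.1416e+00 -1.0000e-03  5.4800e-02] F [-0.7  0.2 -0.8] grip 0.0107 43.8 t 20.35
```

```bash
python3 -m jog '[[[0,0,12,0,-0.001,0,0],[0,0,12,0,0,0,0],[0,0,6,0,0,0,0],[0,0,2,0,0,0,0],[0,0,2,0,0,0,0]]]'
python3 -m jog '[[[0,0,0,0,0,0,0],[0,0,0,0,0,0,0.26],[0,0,0,0,0,0,0.26],[0,0,0,0,0,0,0.26],[0,0,0,0,0,0,0.26]]]'
python3 -m jog '[[[0,0,-25,0,0,0,0.26],[0,0,-30,0,0,0,0.26],[0,0,-30,0,0,0,0.26],[0,0,-30,0,0,0,0.26],[0,0,0,0,0,0,0.26]]]'
python3 - <<'E'
from h import *
f=shot('wrist')
im=cv2.cvtColor(f['img'],cv2.COLOR_RGB2HSV); m=((im[:,:,0]>150)&(im[:,:,0]<175)&(im[:,:,1]>120)).astype(np.uint8)
n,_,st,c=cv2.connectedComponentsWithStats(m)
print([ (s.tolist()) for s,a in zip(st[1:],c[1:]) if s[4]>60])
r=(.6096,-.1132,.0551)
for y in (-.0555,-.0185,.0185): print(px(f,box(*r,(-.032,y-.006,.048),(.032,y+.006,.048))[[0,2,4,6]]).round().tolist())
for c in ['scene','side']:
    f=shot(c)
    for q in ['spindle_grip','spindle_collar','spindle_tip','mould_top_grip','keeper_end','rack_axis']:
        for a in bot.spot_point(q,f)[:2]: print(c,q,round(a['conf'],2),np.round(a['xyz'],4))
plan(.5,.29,.3,0)
E
```

```text
clock: 20.85
position: [0.6097, -0.0947, 0.132]
tool_rot: [-3.141, -0.001, 0.055]
force: [2.8, 0.1, 11.7]
grip_width: 0.0109
finger_force: 45.3
clock: 21.35
position: [0.6089, -0.0949, 0.1318]
tool_rot: [-3.141, 0.001, 0.055]
force: [0.7, 0.7, -1.0]
grip_width: 0.0225
finger_force: 0.0
clock: 21.85
position: [0.6105, -0.095, 0.2507]
tool_rot: [3.141, -0.005, 0.054]
force: [-0.0, 0.0, -1.2]
grip_width: 0.0221
finger_force: 0.0
[[243, 147, 17, 76, 1224], [285, 146, 25, 77, 1642], [325, 147, 35, 76, 2270], [473, 308, 10, 8, 63]]
[[343.0, 221.0], [329.0, 221.0], [349.0, 146.0], [334.0, 146.0]]
[[300.0, 221.0], [286.0, 221.0], [303.0, 146.0], [288.0, 146.0]]
[[257.0, 221.0], [243.0, 221.0], [257.0, 146.0], [242.0, 146.0]]
scene spindle_grip 0.79 [0.388  0.3002 0.0203]
scene spindle_grip 0.6 [ 0.609  -0.0932  0.0455]
scene spindle_collar 0.68 [0.427  0.292  0.0109]
scene spindle_tip 0.73 [ 0.6107 -0.1697  0.0467]
scene spindle_tip 0.64 [0.6268 0.2739 0.0088]
scene mould_top_grip 0.86 [ 0.4693 -0.3807  0.0666]
scene keeper_end 0.48 [0.6543 0.0021 0.0972]
scene rack_axis 0.85 [ 0.6131 -0.1131  0.0471]
side spindle_grip 0.52 [0.3902 0.3008 0.016 ]
side spindle_grip 0.49 [0.6307 0.277  0.0131]
side spindle_collar 0.65 [0.4292 0.2917 0.0134]
side spindle_collar 0.28 [ 0.6539 -0.375  -0.0017]
side spindle_tip 0.84 [0.631  0.2745 0.0139]
side spindle_tip 0.73 [ 0.6096 -0.1064 -0.0008]
side mould_top_grip 0.75 [ 0.4666 -0.3866  0.0659]
side mould_top_grip 0.5 [ 6.112e-01 -1.088e-01 -4.000e-04]
side keeper_end 0.38 [ 0.6557 -0.0053  0.0948]
side rack_axis 0.93 [ 0.6095 -0.1128  0.0462]
side rack_axis 0.61 [ 0.6108 -0.1077 -0.0019]
shift [ -87.9 -390.2  -53.1] turn [-0.0001  0.0009  0.0547] pos [ 0.6091 -0.0948  0.2468] rot [-3.1414e+00  9.0000e-04  5.4700e-02] F [-0.1 -0.2  0. ] grip 0.0221 0.0 t 22.6
```

```bash
python3 -m jog '[[[-15,-40,-12,0,0,0,0.5],[-15,-40,-12,0,0,0,0.5],[-15,-40,-12,0,0,0,0.5],[-15,-40,-12,0,0,0,0.5],[-15,-40,-12,0,0,0,0.5]]]' >/dev/null
python3 -m jog '[[[-15,-40,-9,0,0,0,0.5],[-15,-40,-9,0,0,0,0.5],[-15,-40,-9,0,0,0,0.5],[-15,-40,-9,0,0,0,0.5],[-12,-39,-9,0,0,0,0.5]]]' >/dev/null
python3 -m jog '[[[0,0,0,0,0,0.08,0.5],[0,0,0,0,0,0.075,0.5],[0,0,0,0,0,0,0.5],[0,0,0,0,0,0,0.5]]]' >/dev/null
python3 - <<'E'
from h import *
import pickle
f=shot('wrist','j.png');pickle.dump(dict(f),open('f2.pkl','wb'))
plan(.39,.3,.25,-.1);print(f['s']['qpos'].round(2))
for q in ['spindle_grip','spindle_collar','spindle_tip']:
    for a in bot.spot_point(q,f)[:2]: print(q,round(a['conf'],2),np.round(a['xyz'],4),px(f,a['xyz']).round())
E
```

```text
shift [-50.7   0.4 102. ] turn [0.0001 0.0007 0.0018] pos [0.4406 0.2954 0.352 ] rot [ 3.1415e+00  7.0000e-04 -9.8200e-02] F [-0.   0.2  0.4] grip 0.0427 0.0 t 24.05
[-0.43  0.34 -0.35  1.78  0.13  1.05 -2.5 ]
spindle_grip 0.87 [0.3911 0.2971 0.0124] [[253. 192.]]
spindle_collar 0.82 [0.4306 0.2964 0.0144] [[251. 162.]]
```

View pics/j.png

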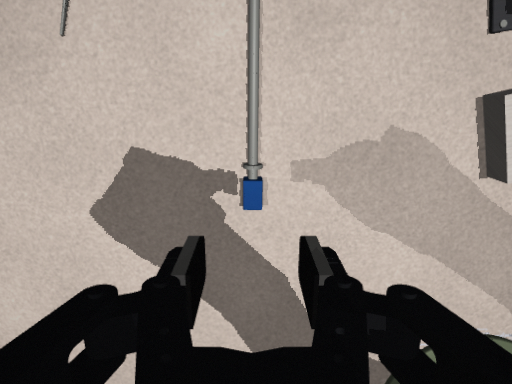

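```bash
python3 -m jog '[[[0,0,0,0,0,-0.149,0.5],[0,0,0,0,0,-0.149,0.5],[0,0,0,0,0,-0.149,0.5],[0,0,0,0,0,-0.149,0.5],[0,0,0,0,0,-0.149,0.5]]]' >/dev/null
python3 -m jog '[[[0,0,0,0,0,-0.149,0.5],[0,0,0,0,0,-0.149,0.5],[0,0,0,0,0,-0.149,0.5],[0,0,0,0,0,-0.149,0.5],[0,0,0,0,0,-0.149,0.5]]]' >/dev/null
python3 -m jog '[[[0,0,0,0,0,-0.149,0.5],[0,0,0,0,0,-0.149,0.5],[0,0,0,0,0,-0.149,0.5],[0,0,0,0,0,-0.149,0.5],[0,0,0,0,0,-0.149,0.5]]]' >/dev/null
python3 -m jog '[[[0,0,0,0,0,-0.149,0.5],[0,0,0,0,0,-0.149,0.5],[0,0,0,0,0,-0.149,0.5],[0,0,0,0,0,-0.149,0.5],[0,0,0,0,0,-0.149,0.5]]]' >/dev/null
python3 -m jog '[[[0,0,0,0,0,-0.149,0.5],[0,0,0,0,0,0,0.5],[0,0,0,0,0,0,0.5]]]' >/dev/null
python3 - <<'E'
from h import *
import pickle
f=pickle.load(open('f2.pkl','rb'))
hsv=cv2.cvtColor(f['img'],cv2.COLOR_RGB2HSV)
m=((hsv[:,:,0]>105)&(hsv[:,:,0]<130)&(hsv[:,:,1]>150)).astype(np.uint8)
n,_,st,c=cv2.connectedComponentsWithStats(m);i=1+st[1:,4].argmax();print(st[i],c[i])
g=cv2.GaussianBlur(cv2.cvtColor(f['img'],cv2.COLOR_RGB2GRAY),(3,3),0).astype(float)
pts=[]
for r in range(5,150,5):
    d=np.diff(g[r,235:272]); a,b=d.argmin(),d.argmax(); pts.append(((a+b)/2+235.5,r)); 
pts=np.array(pts);print(pts[::6].tolist())
W=onz(f,pts,.012); p=np.polyfit(W[:,0],W[:,1],1); print('slope',p, 'res',np.abs(np.polyval(p,W[:,0])-W[:,1]).max())
print('y at x=.391',np.polyval(p,.391))
x,y,w,h=st[i][:4]
print('handle top corners z24',onz(f,[[x,y],[x+w,y],[x,y+h],[x+w,y+h]],.024).round(4))
plan(.39,.3,.25,3.04);print(bot.observe()['qpos'].round(2))
E
```

```text
[243 177  19  33 581] [252.09982788 193.77796902]
[[253.0, 5.0], [252.5, 35.0], [252.5, 65.0], [252.5, 95.0], [252.0, 125.0]]
slope [-0.11149559  0.34378879] res 0.00448996823240666
y at x=.391 0.30019401750463626
handle top corners z24 [[0.415  0.3072 0.024 ]
 [0.4128 0.2845 0.024 ]
 [0.3732 0.3117 0.024 ]
 [0.3709 0.2882 0.024 ]]
shift [ 50.9  -1.2 102. ] turn [ 0.0001 -0.0011 -0.0161] pos [0.4408 0.2952 0.3519] rot [ 3.1415e+00 -1.1000e-03  3.0239e+00] F [-0.7 -0.6  0.8] grip 0.0426 0.0 t 26.5
[ 0.04  0.48 -1.03  1.75  0.45  1.16  0.34]
```

```bash
python3 -m jog '[[[18,-0.5,30,0,-0.001,-0.016,0.5],[18,-0.5,30,0,0,0,0.5],[17,0,30,0,0,0,0.5],[0,0,30,0,0,0,0.5],[0,0,0,0,0,0,0.5]]]' >/dev/null
python3 -m jog '[[[0,0,30,0,0,0,0.5],[0,0,30,0,0,0,0.5],[0,0,0,0,0,0,0.5],[0,0,0,0,0,0,0.5]]]' >/dev/null
python3 - <<'E'
from h import *
plan(.387,.2988,.076,3.04);print(bot.observe()['qpos'].round(2))
f=shot('wrist','k.png')
E
```

```text
shift [ 1.  -1.8 97.4] turn [0.0004 0.0005 0.0034] pos [0.3882 0.3004 0.1734] rot [3.1411e+00 5.0000e-04 3.0434e+00] F [0.6 0.1 0.6] grip 0.0429 0.0 t 27.4
[-0.14  0.65 -0.86  2.03  0.71  0.79  0.04]
```

View pics/k.png

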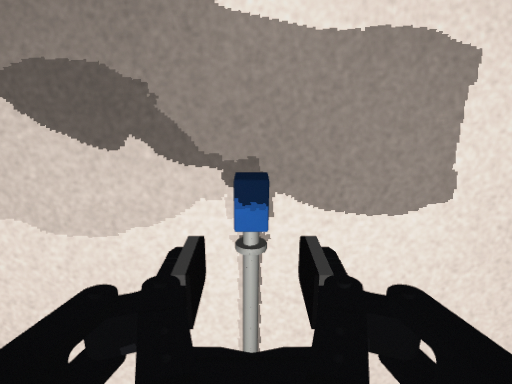

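```bash
python3 -m jog '[[[1,-1,25,0,0,0.003,0.5],[0,-0.5,25,0,0,0,0.5],[0,0,25,0,0,0,0.5],[0,0,15,0,0,0,0.5],[0,0,0,0,0,0,0.5]]]' 100
python3 - <<'E'
from h import *
f=shot('wrist')
hsv=cv2.cvtColor(f['img'],cv2.COLOR_RGB2HSV)
m=((hsv[:,:,0]>105)&(hsv[:,:,0]<130)&(hsv[:,:,1]>150)).astype(np.uint8)
n,_,st,c=cv2.connectedComponentsWithStats(m);i=1+st[1:,4].argmax();x,y,w,h=st[i][:4];print(st[i])
print(onz(f,[[x,y],[x+w,y],[x,y+h],[x+w,y+h]],.024).round(4).tolist())
plan(.387,.2988,.076,3.04)
E
```

```text
clock: 27.95
position: [0.387, 0.2987, 0.0822]
tool_rot: [-3.141, 0.0, 3.041]
force: [-0.6, -0.1, -0.0]
grip_width: 0.0426
finger_force: 0.0
[ 228  218   56   97 5180]
[[0.3634, 0.2901, 0.024], [0.3657, 0.3125, 0.024], [0.4086, 0.2846, 0.024], [0.4111, 0.3091, 0.024]]
shift [ 0.2 -0.2  7.1] turn [0.0005 0.001  0.0011] pos [0.3872 0.299  0.0831] rot [3.1411e+00 1.0000e-03 3.0411e+00] F [-0.   0.5  0.8] grip 0.0424 0.0 t 28.0
```

```bash
python3 -m jog '[[[0,0,6,0,0,0,0.5],[0,0,0,0,0,0,0.5],[0,0,0,0,0,0,0.2],[0,0,0,0,0,0,0],[0,0,0,0,0,0,0]]]' 100 
python3 -m jog '[[[0,0,0,0,0,0,0],[0,0,0,0,0,0,0],[0,0,0,0,0,0,0]]]' 
python3 -m jog '[[[0,0,-10,0,0,0,0],[0,0,-26,0,0,0,0],[0,0,0,0,0,0,0],[0,0,0,0,0,0,0]]]'
python3 - <<'E'
from h import *
print(bot.observe()['moment'].round(3),bot.observe()['qpos'].round(2))
plan(.387,.2988,.113,3.04)
for c in ['scene','side']:
    f=shot(c)
    for q in ['spindle_grip','spindle_collar','spindle_tip']:
        for a in bot.spot_point(q,f)[:1]: print(c,q,round(a['conf'],2),np.round(a['xyz'],4))
E
```

```text
clock: 28.5
position: [0.3869, 0.2988, 0.0769]
tool_rot: [3.141, 0.001, 3.042]
force: [-1.4, -2.7, 16.4]
grip_width: 0.0221
finger_force: 98.2
clock: 28.8
position: [0.3869, 0.2987, 0.0769]
tool_rot: [3.141, 0.001, 3.042]
force: [-2.3, -2.6, 16.1]
grip_width: 0.0219
finger_force: 98.2
clock: 29.2
position: [0.387, 0.2984, 0.1125]
tool_rot: [3.141, 0.001, 3.041]
force: [-0.2, -1.2, -2.8]
grip_width: 0.0215
finger_force: 98.5
[-0.018  0.101 -0.027] [-0.22  0.74 -0.76  2.06  0.83  0.68 -0.07]
shift [ 0.   0.4 -0.5] turn [0.0005 0.0011 0.0012] pos [0.387  0.2984 0.1125] rot [3.1411e+00 1.1000e-03 3.0412e+00] F [-0.2 -1.2 -2.8] grip 0.0215 98.5 t 29.2
scene spindle_grip 0.68 [0.4275 0.2905 0.0428]
scene spindle_collar 0.5 [0.4286 0.2879 0.0456]
scene spindle_tip 0.77 [0.6314 0.2762 0.046 ]
side spindle_grip 0.59 [0.3884 0.2977 0.048 ]
side spindle_collar 0.83 [0.428  0.2889 0.0461]
side spindle_tip 0.67 [0.6325 0.2744 0.0463]
```

```bash
python3 -m jog '[[[0,0,-25,0,0,0,0],[-30,-2,-25,0,0,0,0],[-35,-2,-20,0,0,0,0],[-35,-2,0,0,0,0,0],[-35,-2,0,0,0,0,0]]]' >/dev/null
python3 -m jog '[[[-35,-2,0,0,0,0,0],[-34,-2,0,0,0,0,0],[0,0,0,0,0,0.07,0],[0,0,0,0,0,0.14,0],[0,0,0,0,0,0.14,0]]]' >/dev/null
python3 -m jog '[[[0,0,0,0,0,0.14,0],[0,0,0,0,0,0.14,0],[0,0,0,0,0,0.14,0],[0,0,0,0,0,0.14,0],[0,0,0,0,0,0.14,0]]]' >/dev/null
python3 -m jog '[[[0,0,0,0,0,0.14,0],[0,0,0,0,0,0.14,0],[0,0,0,0,0,0.14,0],[0,0,0,0,0,0.08,0],[0,0,0,0,0,0,0]]]'
python3 -m jog '[[[0,0,0,0,0,0,0],[0,0,0,0,0,0,0]]]' >/dev/null
python3 - <<'E'
from h import *
plan(.5887,.2662,.113,1.6259);print(bot.observe()['qpos'].round(2))
E
```

```text
clock: 31.6
position: [0.5882, 0.2665, 0.1818]
tool_rot: [3.142, 0.0, 1.491]
force: [0.4, -0.3, -2.3]
grip_width: 0.0216
finger_force: 98.7
shift [ 0.   0.3 68.8] turn [-0.00e+00  1.00e-04 -1.32e-01] pos [0.5884 0.2662 0.1818] rot [-3.1416e+00  1.0000e-04  1.4939e+00] F [-0.2 -0.4 -2.4] grip 0.0218 98.7 t 31.8
[-0.21  0.73 -0.47  1.62  0.4   0.89 -0.92]
```

```bash
python3 -m jog '[[[0,0,20,0,0,-0.132,0],[0,0,25,0,0,0,0],[0,0,24,0,0,0,0],[0,0,0,0,0,0,0],[0,0,0,0,0,0,0]]]' >/dev/null
python3 -m jog '[[[0,0,0,0,0,0,0],[0,0,0,0,0,0,0]]]' >/dev/null
python3 - <<'E'
from h import *
plan(.5887,.2662,.113,1.6259)
ims=[]
for c in ['scene','side']:
    f=shot(c)
    for q in ['spindle_grip','spindle_collar','spindle_tip','keeper_end','rack_axis']:
        for a in bot.spot_point(q,f)[:1]: print(c,q,round(a['conf'],2),np.round(a['xyz'],4))
    r=(.6096,-.1132,.0551)
    u=px(f,box(*r,(0,.0945,.048),(0,.136,.048))[[0,2]]);print(u.round(1).tolist())
    x,y=map(int,u.mean(0)); cr=f['img'][y-40:y+60,x-66:x+66]
    ims.append(cv2.resize(cr,(528,400),interpolation=cv2.INTER_CUBIC)[:,:400] if 0 else cv2.resize(cr,(396,300),interpolation=cv2.INTER_CUBIC)); print(c,x-66,y-40)
cv2.imwrite('pics/l.png',cv2.resize(np.hstack(ims),(792,300))[:,:,::-1])
E
```

```text
shift [-0.3 -0.3  1.3] turn [ 0.0019 -0.0006 -0.0021] pos [0.589  0.2665 0.1143] rot [ 3.1397e+00 -6.0000e-04  1.6238e+00] F [ 0.5  0.6 -2.8] grip 0.0218 98.5 t 32.5
scene spindle_grip 0.85 [0.5876 0.2621 0.06  ]
scene spindle_collar 0.52 [0.5906 0.2196 0.0463]
scene spindle_tip 0.6 [0.6058 0.0211 0.0468]
scene keeper_end 0.46 [ 0.6521 -0.0012  0.0963]
scene rack_axis 0.92 [ 0.6115 -0.1099  0.0462]
[[264.8, 210.0], [274.4, 202.2]]
scene 203 166
side spindle_grip 0.67 [0.5861 0.2615 0.0501]
side spindle_collar 0.31 [0.588  0.2636 0.0507]
side spindle_tip 0.85 [0.6023 0.0232 0.0481]
side keeper_end 0.4 [ 0.6546 -0.007   0.094 ]
side rack_axis 0.68 [ 0.6097 -0.1149  0.0499]
[[277.8, 190.3], [276.2, 180.0]]
side 210 145
```

View pics/l.png

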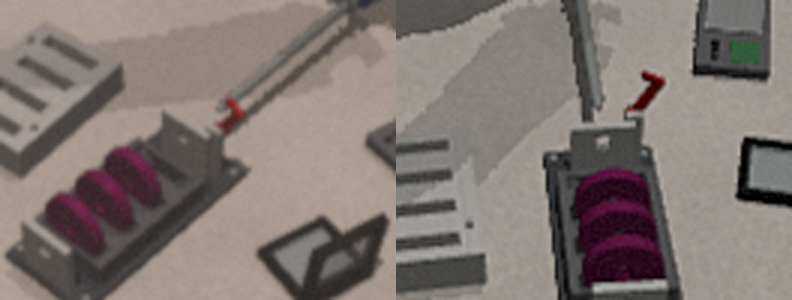

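```bash
python3 -m jog '[[[-0.3,-0.3,1.2,0.002,0,-0.002,0],[-10,0,0,0,0,0,0],[-10,0,0,0,0,0,0],[-10,0,0,0,0,0,0],[0,0,0,0,0,0,0]]]'
cat >> h.py <<'E'
def loc(y=None):
    "TCP in rack frame (mm), yaw/tilt error vs insertion pose"
    s=bot.observe();p=np.array(s['position'])-[.6096,-.1132,0];c,sn=np.cos(.0551),np.sin(.0551)
    R=R_of(s);a=-R[:,0]
    d=np.array([c*a[0]+sn*a[1],-sn*a[0]+c*a[1],a[2]])
    print('local',np.round([1e3*(c*p[0]+sn*p[1]),1e3*(-sn*p[0]+c*p[1]),1e3*p[2]-112.9],2),'axis x,z err',d[[0,2]].round(4),'F',np.round(R.T@s['force'],1),'M',np.round(s['moment'],2),'t',s['clock'])
E
python3 -c "
from h import *
loc()"
```

```text
clock: 33.6
position: [0.5903, 0.2334, 0.1118]
tool_rot: [-3.14, 0.001, 1.623]
force: [0.7, -0.7, -2.5]
grip_width: 0.022
finger_force: 98.5
local [-1.4000e-01  3.4716e+02 -1.1300e+00] axis x,z err [-0.0026  0.0014] F [-0.7  0.7  2.5] M [ 0.07  0.06 -0.01] t 33.6
```

```bash
python3 -m jog '[[[0,0,-1,0,0,-0.003,0],[0,0,0,0,0,0,0],[0,0,0,0,0,0,0],[0,0,0,0,0,0,0],[0,0,0,0,0,0,0]]]' >/dev/null
python3 -c "
from h import *
loc()"
python3 -m jog '[[[-8,0,0,0,0,0,0],[-8,0,0,0,0,0,0],[-8,0,0,0,0,0,0],[0,0,0,0,0,0,0],[0,0,0,0,0,0,0]]]' >/dev/null
python3 -c "
from h import *
loc()"
```

```text
local [-6.1000e-01  3.4997e+02 -1.2000e-01] axis x,z err [0.0032 0.    ] F [-0.1  0.2  3.6] M [0.08 0.02 0.04] t 34.1
local [-3.9000e-01  3.2533e+02 -2.0000e-02] axis x,z err [0.0021 0.    ] F [-0.1 -0.2  1.9] M [-0.03  0.04 -0.1 ] t 34.6
```

```bash
for i in 1; do
python3 -m jog '[[[-9,0,0,0,0,0.001,0],[-9,0,0,0,0,0,0],[-9,0,0,0,0,0,0],[-9,0,0,0,0,0,0],[0,0,0,0,0,0,0]]]' >/dev/null
python3 -c "
from h import *
loc()"
python3 -m jog '[[[-6,0,0,0,0,0,0],[-6,0,0,0,0,0,0],[-6,0,0,0,0,0,0],[-6,0,0,0,0,0,0],[0,0,0,0,0,0,0]]]' >/dev/null
python3 -c "
from h import *
loc()"
done
```

```text
local [-1.9000e-01  2.8767e+02 -1.4000e-01] axis x,z err [-0.      0.0011] F [ 0.2 -0.1  2.4] M [ 0.1  -0.04 -0.03] t 35.1
local [-2.300e-01  2.645e+02 -1.100e-01] axis x,z err [0.0007 0.0007] F [-0.9 -0.1  2.6] M [ 0.1  -0.07  0.  ] t 35.6
```

```bash
python3 -m jog '[[[-7,0,0,0,0,0,0],[-7,0,0,0,0,0,0],[-7,0,0,0,0,0,0],[-7,0,0,0,0,0,0],[0,0,0,0,0,0,0]]]' >/dev/null
python3 -c "
from h import *
loc()"
python3 -m jog '[[[-7,0,0,0,0,0,0],[-7,0,0,0,0,0,0],[-7,0,0,0,0,0,0],[0,0,0,0,0,0,0],[0,0,0,0,0,0,0]]]' >/dev/null
python3 -c "
from h import *
loc()"
```

```text
local [-2.1000e-01  2.3622e+02 -1.3000e-01] axis x,z err [0.0004 0.0008] F [0.4 0.4 2. ] M [ 0.07  0.02 -0.  ] t 36.1
local [-2.2000e-01  2.1662e+02 -4.0000e-02] axis x,z err [ 0.0015 -0.0001] F [0.3 0.1 2.9] M [ 0.14 -0.06 -0.01] t 36.6
```

```bash
python3 -m jog '[[[-7,0,0,0,0,0.001,0],[-7,0,0,0,0,0,0],[-7,0,0,0,0,0,0],[-7,0,0,0,0,0,0],[0,0,0,0,0,0,0]]]' >/dev/null
python3 -c "
from h import *
loc()"
python3 -m jog '[[[-6,0,0,0,0,0,0],[-6,0,0,0,0,0,0],[-6,0,0,0,0,0,0],[0,0,0,0,0,0,0],[0,0,0,0,0,0,0]]]' >/dev/null
python3 -c "
from h import *
loc()"
python3 -m jog '[[[-6,0,0,0,0,0,0],[-6,0,0,0,0,0,0],[-5,0,0,0,0,0,0],[0,0,0,0,0,0,0],[0,0,0,0,0,0,0]]]' >/dev/null
python3 -c "
from h import *
loc()"
```

```text
local [-2.1000e-01  1.8714e+02 -1.5000e-01] axis x,z err [-0.0007  0.0008] F [-0.4 -0.2  3. ] M [0.06 0.01 0.01] t 37.1
local [-2.1000e-01  1.7067e+02 -5.0000e-02] axis x,z err [ 0.0006 -0.0001] F [ 0.2 -0.1  2.7] M [ 0.13 -0.   -0.  ] t 37.6
local [-2.0000e-01  1.5361e+02 -5.0000e-02] axis x,z err [ 0.0005 -0.    ] F [0.1 1.2 2.6] M [ 0.14  0.03 -0.03] t 38.1
```

```bash
python3 -m jog '[[[-5,0,0,0,0,0,0],[-5,0,0,0,0,0,0],[-4,0,0,0,0,0,0],[0,0,0,0,0,0,0],[0,0,0,0,0,0,0]]]' >/dev/null
python3 -c "
from h import *
loc()"
python3 -m jog '[[[-1.5,0,0,0,0,0,0],[-1.5,0,0,0,0,0,0],[0,0,0,0,0,0,0],[0,0,0,0,0,0,0]]]' >/dev/null
python3 -c "
from h import *
loc()"
```

```text
local [-2.1000e-01  1.3965e+02 -7.0000e-02] axis x,z err [0.0006 0.    ] F [0.5 0.2 1.7] M [ 0.11 -0.02  0.05] t 38.6
local [-1.8000e-01  1.3746e+02 -4.0000e-02] axis x,z err [ 0.0014 -0.0008] F [5.7 0.7 2.6] M [ 1.23  0.11 -0.  ] t 39.0
```

```bash
python3 -m jog '[[[-1.2,0,0,0,0,0,0],[0,0,0,0,0,0,0],[0,0,0,0,0,0,0]]]' >/dev/null
python3 - <<'E'
from h import *
loc()
ims=[]
for c in ['scene','side']:
    f=shot(c)
    for q in ['spindle_collar','keeper_end']:
        for a in bot.spot_point(q,f)[:1]: print(c,q,round(a['conf'],2),np.round(a['xyz'],4))
    x,y=map(int,px(f,[.604,0,.06])[0]); cr=f['img'][y-50:y+50,x-66:x+66]
    ims.append(cv2.resize(cr,(396,300),interpolation=cv2.INTER_CUBIC))
cv2.imwrite('pics/m.png',np.hstack(ims)[:,:,::-1]); print(bot.observe()['qpos'].round(2))
E
```

```text
local [-1.9000e-01  1.3732e+02 -3.0000e-02] axis x,z err [ 0.0021 -0.0022] F [11.5 -0.2  3.9] M [ 2.31  0.27 -0.15] t 39.3
scene spindle_collar 0.78 [ 0.606  -0.0215  0.0461]
scene keeper_end 0.54 [6.518e-01 1.000e-04 9.720e-02]
side spindle_collar 0.62 [ 0.6036 -0.0216  0.0488]
side keeper_end 0.39 [ 0.6537 -0.0047  0.0963]
[ 0.19  0.78 -0.48  1.77  0.51  0.72 -0.51]
```

View pics/m.png

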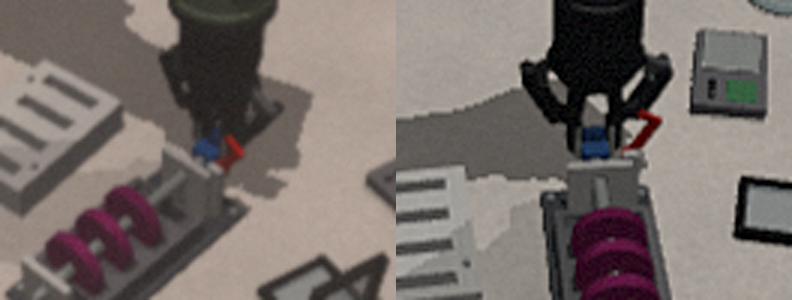

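```bash
python3 -m jog '[[[1,0,0,0,0,0,0],[0,0,0,0,0,0,0],[0,0,0,0,0,0,0.42],[0,0,0,0,0,0,0.42],[0,0,0,0,0,0,0.42]]]' 
python3 -c "
from h import *
loc()"
python3 -m jog '[[[0,0,-10,0,0,0,0.42],[0,0,-25,0,0,0,0.42],[0,0,-30,0,0,0,0.42],[0,0,-30,0,0,0,0],[0,0,0,0,0,0,0]]]' 
python3 -m jog '[[[-10,25,0,0,0,0,0],[-10,27,0,0,0,0,0],[-10,27,0,0,0,0,0],[0,0,0,0,0,0,0],[0,0,0,0,0,0,0]]]' 30
python3 - <<'E'
from h import *
loc()
for c in ['scene','side','wrist']:
    f=shot(c)
    for q in ['spindle_collar','spindle_grip','keeper_end']:
        for a in bot.spot_point(q,f)[:1]: print(c,q,round(a['conf'],2),np.round(a['xyz'],4))
E
```

```text
clock: 40.1
position: [0.602, 0.0227, 0.113]
tool_rot: [-3.14, 0.001, 1.626]
force: [0.7, 1.0, 0.6]
grip_width: 0.0357
finger_force: 0.0
local [-7.000e-02  1.361e+02  7.000e-02] axis x,z err [0.0005 0.0006] F [ 0.9  0.7 -0.6] M [-0.03 -0.07 -0.02] t 40.1
clock: 40.6
position: [0.6035, 0.0233, 0.2123]
tool_rot: [3.138, 0.0, 1.626]
force: [0.9, 0.4, -0.0]
grip_width: 0.0078
finger_force: 0.0
clock: 41.1
position: [0.6824, -0.0025, 0.2073]
tool_rot: [-3.139, -0.0, 1.626]
force: [-0.7, 0.4, 1.2]
grip_width: 0.0002
finger_force: 0.0
local [ 78.81 106.57  94.39] axis x,z err [ 0.0006 -0.0002] F [ 0.4 -0.6 -1.2] M [ 0.03 -0.   -0.01] t 41.1
scene spindle_collar 0.73 [ 0.6076 -0.0218  0.0439]
scene spindle_grip 0.63 [0.5989 0.0205 0.0529]
scene keeper_end 0.52 [0.6002 0.0197 0.0498]
side spindle_collar 0.54 [ 0.6044 -0.0211  0.0466]
side spindle_grip 0.61 [0.6017 0.0201 0.0495]
side keeper_end 0.66 [ 0.654  -0.0043  0.0943]
wrist spindle_collar 0.69 [ 0.769  -0.0151  0.0039]
wrist spindle_grip 0.9 [0.6031 0.0195 0.0458]
wrist keeper_end 0.71 [6.55e-01 6.00e-04 9.91e-02]
```

```bash
python3 -m jog '[[[0,0,20,0,0,0,0],[0,0,26,0,0,0,0],[0,0,0,0,0,0,0],[0,0,0,0,0,0,0]]]'
python3 -m jog '[[[0,-8,0,0,0,0,0],[0,-8,0,0,0,0,0],[0,-8,0,0,0,0,0],[0,-8,0,0,0,0,0],[0,0,0,0,0,0,0]]]'
python3 - <<'E'
from h import *
loc()
for c in ['scene','side']:
    f=shot(c)
    for q in ['keeper_end']:
        for a in bot.spot_point(q,f)[:1]: print(c,q,round(a['conf'],2),np.round(a['xyz'],4))
E
```

```text
clock: 42.1
position: [0.6826, -0.0023, 0.162]
tool_rot: [-3.139, -0.0, 1.627]
force: [0.4, 0.5, 1.4]
grip_width: -0.0001
finger_force: 0.0
clock: 42.6
position: [0.6496, -0.0045, 0.1624]
tool_rot: [-3.14, 0.001, 1.627]
force: [-0.6, 0.4, 0.1]
grip_width: -0.0
finger_force: 0.0
local [ 45.88 106.36  49.51] axis x,z err [0.0009 0.0006] F [ 0.4 -0.5 -0.1] M [-0.03 -0.05 -0.05] t 42.6
scene keeper_end 0.62 [ 0.6326 -0.0016  0.1019]
side keeper_end 0.49 [ 0.634  -0.005   0.0977]
```

```bash
python3 -m jog '[[[0,-8,0,0,0,0,0],[0,-8,0,0,0,0,0],[0,-8,0,0,0,0,0],[0,-6,0,0,0,0,0],[0,0,0,0,0,0,0]]]'
python3 - <<'E'
from h import *
loc()
for c in ['scene','side']:
    f=shot(c)
    for q in ['keeper_end']:
        for a in bot.spot_point(q,f)[:1]: print(c,q,round(a['conf'],2),np.round(a['xyz'],4))
E
```

```text
clock: 43.3
position: [0.6198, -0.006, 0.1619]
tool_rot: [-3.139, 0.0, 1.627]
force: [0.0, 1.6, -0.4]
grip_width: -0.0
finger_force: 0.0
local [ 16.09 106.45  49.03] axis x,z err [0.001  0.0003] F [1.6 0.1 0.4] M [ 0.04  0.03 -0.02] t 43.3
scene keeper_end 0.41 [ 0.6059 -0.0011  0.0915]
side keeper_end 0.55 [ 7.477e-01  1.809e-01 -6.000e-04]
```

```bash
python3 -m jog '[[[0,-6,0,0,0,0,0],[0,-6,2,0,0,0,0],[0,-5,4,0,0,0,0],[0,-4,4,0,0,0,0],[0,0,0,0,0,0,0]]]'
python3 -m jog '[[[0,-3,4,0,0,0,0],[0,0,4,0,0,0,0],[0,0,2,0,0,0,0],[0,0,0,0,0,0,0],[0,0,0,0,0,0,0]]]'
python3 - <<'E'
from h import *
loc()
f=shot('scene')
for a in bot.spot_point('keeper_end',f)[:2]: print(round(a['conf'],2),np.round(a['xyz'],4))
E
```

```text
clock: 44.0
position: [0.5988, -0.0072, 0.1512]
tool_rot: [-3.138, 0.0, 1.627]
force: [-0.6, -0.0, -0.1]
grip_width: -0.0
finger_force: 0.0
clock: 44.5
position: [0.5967, -0.0072, 0.1418]
tool_rot: [-3.14, -0.0, 1.627]
force: [0.2, -0.4, -0.9]
grip_width: -0.0004
finger_force: 0.0
local [ -7.03 106.59  28.89] axis x,z err [ 0.0009 -0.    ] F [-0.4  0.1  0.9] M [ 0.06  0.03 -0.  ] t 44.5
0.62 [0.5943 0.0012 0.0617]
0.59 [ 0.611  -0.1327  0.0501]
```

```bash
python3 -m jog '[[[0,0,2,0,0,0,0],[0,0,1,0,0,0,0],[0,0,0,0,0,0,0],[0,0,0,0,0,0,0]]]'
```

```text
clock: 45.0
position: [0.5968, -0.0072, 0.1393]
tool_rot: [-3.14, 0.0, 1.627]
force: [-3.7, -0.4, 10.2]
grip_width: 0.0004
finger_force: 4.9
```

```bash
python3 -m jog '[[[0,0,-20,0,0,0,0],[0,0,-30,0,0,0,0],[0,0,-30,0,0,0,0],[-20,0,-30,0,0,0,0],[-20,0,-30,0,0,0,0]]]' >/dev/null
python3 -m jog '[[[-20,0,-10,0,0,0,0],[0,0,0,0,0,0,0],[0,0,0,0,0,0,0]]]' >/dev/null
python3 - <<'E'
from h import *
f=shot('wrist')
for q in ['spindle_collar','spindle_grip','keeper_end']:
    for a in bot.spot_point(q,f)[:1]: print(q,round(a['conf'],2),np.round(a['xyz'],4))
u=px(f,[.6,0,.06])[0];x,y=map(int,u);print(u)
cv2.imwrite('pics/n.png',cv2.resize(f['img'][max(0,y-75):y+75,max(0,x-100):x+100],None,fx=3,fy=3,interpolation=cv2.INTER_CUBIC)[:,:,::-1])
plan(.467,-.382,.3,1.627)
for c in ['scene','side']:
    f=shot(c)
    for q in ['mould_top_grip','mould_top']:
        for a in bot.spot_point(q,f)[:1]: print(c,q,round(a['conf'],2),np.round(a['xyz'],4))
E
```

```text
spindle_collar 0.78 [ 0.6067 -0.0174  0.0488]
spindle_grip 0.67 [0.6026 0.019  0.0453]
keeper_end 0.8 [ 0.5921 -0.0091  0.0603]
[257.07665864  96.38880259]
shift [-307.7 -151.   -11.4] turn [-0.0026 -0.0004  0.001 ] pos [ 0.6001 -0.0662  0.2883] rot [-3.139e+00 -4.000e-04  1.628e+00] F [-0.1 -0.2 -0.2] grip -0.0 0.0 t 46.0
scene mould_top 0.8 [ 0.4691 -0.3826 -0.0051]
side mould_top_grip 0.62 [ 0.4646 -0.3826  0.0695]
side mould_top 0.85 [ 0.4665 -0.3834  0.0005]
```

View pics/n.png

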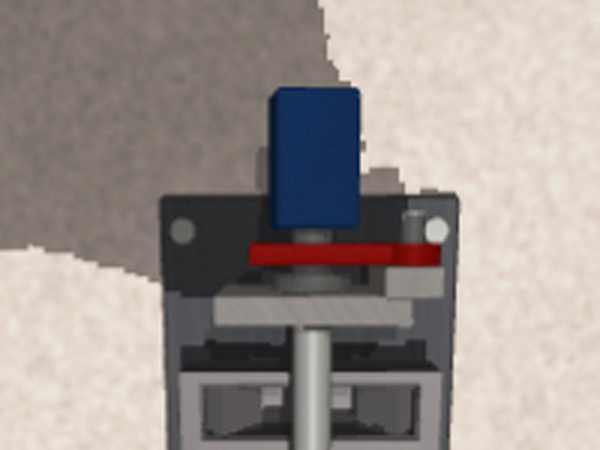

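```bash
python3 -m jog '[[[-36,-15,-10,0,0,0,0.4],[-36,-15,-10,0,0,0,0.4],[-36,-15,-10,0,0,0,0.4],[-36,-15,-10,0,0,0,0.4],[-36,-15,-10,0,0,0,0.4]]]' >/dev/null
python3 -m jog '[[[-36,-15,-10,0,0,0,0.4],[-36,-15,-10,0,0,0,0.4],[-36,-15,0,0,0,0,0.4],[-36,-15,0,0,0,0,0.4],[-32,-13,0,0,0,0,0.4]]]' >/dev/null
python3 -m jog '[[[0,0,0,0,0,0,0.4],[0,0,0,0,0,0,0.4],[0,0,0,0,0,0,0.4]]]' >/dev/null
python3 - <<'E'
from h import *
import pickle
plan(.467,-.382,.3,1.627);print(bot.observe()['qpos'].round(2))
f=shot('wrist');pickle.dump(dict(f),open('f3.pkl','wb'))
for q in ['mould_top_grip','mould_top']:
    for a in bot.spot_point(q,f)[:2]: print(q,round(a['conf'],2),np.round(a['xyz'],4))
u=px(f,[.467,-.382,.036])[0];x,y=map(int,u);x0,y0=max(0,x-100),max(0,y-100);print(x0,y0)
cv2.imwrite('pics/o.png',cv2.resize(f['img'][y0:y0+200,x0:x0+200],None,fx=3,fy=3,interpolation=cv2.INTER_CUBIC)[:,:,::-1])
E
```

```text
shift [48.1 -3.3 59.2] turn [-0.0015 -0.0004  0.001 ] pos [ 0.4731 -0.4298  0.3592] rot [-3.1401e+00 -4.0000e-04  1.6280e+00] F [-0.4  1.   0.2] grip 0.034 0.0 t 47.6
[ 0.99  0.54 -0.54  1.47  0.29  1.21  0.47]
mould_top_grip 0.62 [ 0.4662 -0.3813  0.063 ]
mould_top 0.94 [ 0.4647 -0.3834  0.0041]
149 13
```

View pics/o.png

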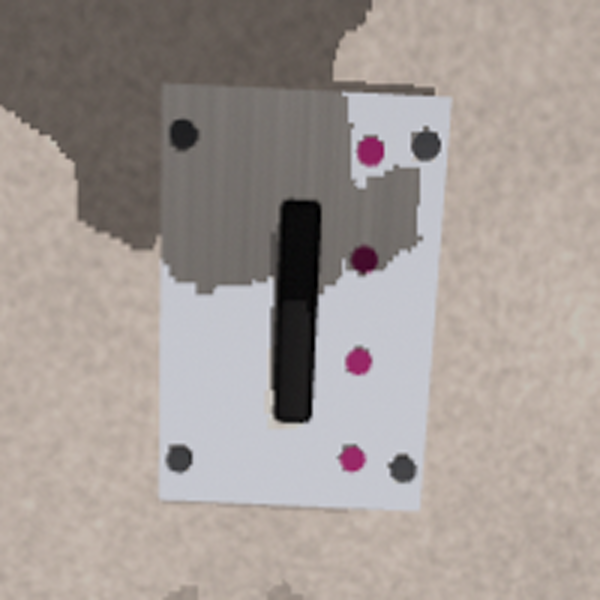

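```bash
cat > lm2.py <<'E'
from h import *
import pickle
from scipy.optimize import least_squares
f=pickle.load(open('f3.pkl','rb'))
def solve(L,p0,n):
    uv=np.array([l[0] for l in L])/3+[149,13]-.33
    P=np.array([l[1:] for l in L])/1000
    def res(p):
        c,s=np.cos(p[2]),np.sin(p[2])
        W=np.c_[p[0]+c*P[:,0]-s*P[:,1],p[1]+s*P[:,0]+c*P[:,1],P[:,2]]
        return (px(f,W)-uv).ravel()
    o=least_squares(res,p0,x_scale=[.01,.01,.1])
    print(n,o.x.round(4),o.fun.reshape(-1,2).round(1).tolist());return o.x
A=[((163,84),-52,77,36),((451,98),52,77,36),((159,500),-52,-77,36),((419,510),52,-77,36)]
B=[((282,200),-7,38,72),((321,201),7,38,72),((274,420),-7,-38,72),((311,421),7,-38,72)]
solve(A,[.467,-.38,0],'block');solve(B,[.467,-.38,0],'bar');solve(A+B,[.467,-.38,0],'both')
E
python3 lm2.py
```

```text
block [ 0.4651 -0.3845  0.0107] [[-0.3, -0.2], [0.2, -0.2], [-0.1, -0.0], [0.2, 0.6]]
bar [ 0.4652 -0.3841  0.0123] [[-0.5, -1.0], [0.5, -0.6], [-0.4, 0.8], [0.4, 1.0]]
both [ 0.4652 -0.3843  0.011 ] [[-0.3, -0.4], [0.3, -0.4], [0.0, -0.2], [0.3, 0.4], [-0.5, -0.8], [0.5, -0.5], [-0.6, 0.9], [0.3, 1.2]]
```

```bash
python3 -m jog '[[[34,-1,0,0,0,0,0.4],[34,-1,0,0,0,0,0.4],[34,-1,0,0,0,0,0.4],[34,-1,0,0,0,0,0.4],[34,-1,0,0,0,0,0.4]]]' >/dev/null
python3 -m jog '[[[34,-2,0,0,0,0,0.4],[34,-2,0,0,0,0,0.4],[34,-2,0,0,0,0,0.4],[34,0,0,0,0,0,0.4],[0,0,0,0,0,0,0.4]]]' >/dev/null
python3 -m jog '[[[0,0,0,0,0,0,0.4],[0,0,0,0,0,0,0.4],[0,0,0,0,0,0,0.4]]]' >/dev/null
python3 - <<'E'
from h import *
import pickle
plan(.467,-.382,.3,1.627)
f=shot('wrist');pickle.dump(dict(f),open('f4.pkl','wb'))
p=(.4428,-.0751,.1362);lo,hi=(-.052,-.077,0),(.052,.077,.038)
for a in bot.spot_point('mould',f)[:3]: print(round(a['conf'],2),np.round(a['xyz'],4))
for r in bot.trace('mould',f)[:3]:
    M=np.array(r['region']);ys,xs=np.where(M);print(round(r['conf'],2),M.sum(),xs.min(),xs.max(),ys.min(),ys.max())
S=sil(f,box(*p,lo,hi));ys,xs=np.where(S);print('pred',S.sum(),xs.min(),xs.max(),ys.min(),ys.max())
fit(f,'mould',lo,hi,p)
im=f['img'];x,y=map(int,px(f,[.4428,-.0751,.038])[0]);x0,y0=max(0,x-100),max(0,y-100);print(x0,y0)
cv2.imwrite('pics/p.png',cv2.resize(im[y0:y0+200,x0:x0+200],None,fx=3,fy=3,interpolation=cv2.INTER_CUBIC)[:,:,::-1])
E
```

```text
shift [-256.3    8.6   59. ] turn [-0.002   0.     -0.0013] pos [ 0.4444 -0.1266  0.359 ] rot [-3.1396  0.      1.6257] F [-0.3 -0.4  0.1] grip 0.0343 0.0 t 49.05
0.56 [ 0.4435 -0.0711  0.0017]
0.58 471 392 452 49 57
pred 13253 200 303 32 180
mould [ 0.4428 -0.0751  0.1362] 1-IoU 1.0 conf 0.58
153 10
```

View pics/p.png

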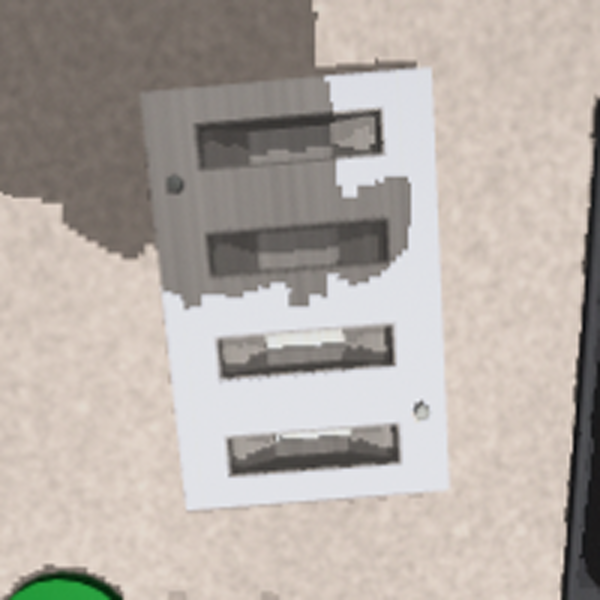

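```bash
sed -e "s/f3.pkl/f4.pkl/; s/\[149,13\]/[153,10]/; /^A=/,\$d" lm2.py > lm3.py
cat >> lm3.py <<'E'
A=[((142,92),-52,77,38),((431,68),52,77,38),((187,510),-52,-77,38),((448,489),52,-77,38)]
B=[]
for y,q in zip((57,19,-19,-57),[((196,125),(381,110),(201,169),(384,152)),((207,236),(386,219),(212,277),(390,260)),((219,340),(393,325),(223,380),(395,365)),((228,438),(398,424),(231,476),(400,462))]):
    for c,(a,b) in zip(q,((-32,7.25),(32,7.25),(-32,-7.25),(32,-7.25))): B.append((c,a,y+b,38))
solve(A,[.443,-.075,.13],'block');solve(B,[.443,-.075,.13],'slots');x=solve(A+B,[.443,-.075,.13],'both')
E
python3 lm3.py; python3 -c "
from h import *
plan(.4652,-.3843,.2,1.5818)"
```

```text
block [ 0.4423 -0.0746  0.1321] [[-0.5, -0.0], [0.4, -0.2], [-0.3, -0.0], [0.4, 0.4]]
slots [ 0.4425 -0.0747  0.137 ] [[1.2, 0.2], [-1.2, -0.0], [0.9, -0.3], [-1.3, 0.2], [1.2, -0.2], [-0.7, 0.4], [0.9, -0.4], [-1.2, 0.3], [0.7, -0.2], [-1.0, 0.1], [0.6, -0.7], [-0.9, -0.3], [1.0, 0.2], [-0.7, 0.4], [1.2, -0.3], [-0.7, -0.0]]
both [ 0.4425 -0.0747  0.1349] [[-0.6, 0.2], [0.3, -0.3], [0.1, 0.1], [0.7, 0.3], [1.2, 0.2], [-1.1, 0.0], [1.0, -0.4], [-1.2, 0.3], [1.2, -0.3], [-0.6, 0.5], [0.8, -0.5], [-1.2, 0.4], [0.6, -0.2], [-1.0, 0.2], [0.6, -0.7], [-1.0, -0.3], [0.9, 0.2], [-0.8, 0.5], [1.1, -0.3], [-0.8, 0.0]]
shift [-258.8    6.8  159. ] turn [-0.0019 -0.0001  0.0443] pos [ 0.4444 -0.1263  0.359 ] rot [-3.1397e+00 -1.0000e-04  1.6261e+00] F [-0.8  0.7 -0.1] grip 0.034 0.0 t 49.25
```

```bash
python3 -m jog '[[[-37,1,0,0,0,0,0.4],[-37,1,0,0,0,0,0.4],[-37,1,0,0,0,0,0.4],[-37,1,0,0,0,0,0.4],[-37,1,20,0,0,0,0.4]]]' >/dev/null
python3 -m jog '[[[-37,1,25,0,0,0,0.4],[-36,1,35,0,0,0,0.4],[0,0,35,0,0,0.044,0.4],[0,0,30,0,0,0,0.4],[0,0,0,0,0,0,0.4]]]' >/dev/null
python3 -m jog '[[[0,0,0,0,0,0,0.4],[0,0,0,0,0,0,0.4],[0,0,0,0,0,0,0.4]]]' >/dev/null
python3 - <<'E'
from h import *
plan(.4652,-.3843,.12,1.5818)
f=shot('side')
for q in ['mould_top_grip','mould_top']:
    for a in bot.spot_point(q,f)[:1]: print(q,round(a['conf'],2),np.round(a['xyz'],4))
f=shot('wrist')
for q in ['mould_top_grip','mould_top']:
    for a in bot.spot_point(q,f)[:1]: print(q,round(a['conf'],2),np.round(a['xyz'],4))
E
```

```text
shift [-0.8 -0.9 96. ] turn [-0.      0.0017  0.001 ] pos [ 0.4661 -0.3833  0.216 ] rot [-3.1416e+00  1.7000e-03  1.5828e+00] F [0.8 0.7 0.7] grip 0.0344 0.0 t 50.55
mould_top_grip 0.7 [ 0.4666 -0.3819  0.0689]
mould_top 0.79 [ 0.4666 -0.3792  0.0017]
mould_top_grip 0.71 [ 0.4669 -0.3814  0.0644]
mould_top 0.77 [ 0.4662 -0.3818  0.004 ]
```

```bash
python3 -m jog '[[[-0.8,-0.8,20,0,0.001,0.001,0.4],[0,0,25,0,0,0,0.4],[0,0,25,0,0,0,0.4],[0,0,20,0,0,0,0.4],[0,0,6,0,0,0,0.4]]]' 80
python3 -m jog '[[[0,0,0,0,0,0,0.4],[0,0,0,0,0,0,0.4],[0,0,0,0,0,0,0.4]]]'
python3 -m jog '[[[0,0,0,0,0,0,0.2],[0,0,0,0,0,0,0],[0,0,0,0,0,0,0],[0,0,0,0,0,0,0],[0,0,0,0,0,0,0]]]'
python3 - <<'E'
from h import *
plan(.4652,-.3843,.12,1.5818)
E
```

```text
clock: 51.35
position: [0.464, -0.3832, 0.1165]
tool_rot: [-3.138, -0.003, 1.582]
force: [-0.4, -0.7, 0.6]
grip_width: 0.0343
finger_force: 0.0
clock: 51.65
position: [0.465, -0.3841, 0.1194]
tool_rot: [-3.141, 0.0, 1.582]
force: [-0.8, 0.0, 0.9]
grip_width: 0.0344
finger_force: 0.0
clock: 52.15
position: [0.465, -0.384, 0.1192]
tool_rot: [-3.141, 0.0, 1.582]
force: [-1.3, 0.2, 7.5]
grip_width: 0.0127
finger_force: 78.2
shift [-0.3  0.2 -0.8] turn [-0.0007  0.0001 -0.0001] pos [ 0.465  -0.384   0.1192] rot [-3.1409e+00  1.0000e-04  1.5817e+00] F [-1.3  0.2  7.5] grip 0.0127 78.2 t 52.15
```

```bash
python3 -m jog '[[[0,0,-10,0,0,0,0],[0,0,-15,0,0,0,0],[0,0,-20,0,0,0,0],[0,0,-20,0,0,0,0],[0,0,-20,0,0,0,0]]]'
python3 -m jog '[[[20,0,-10,0,0,0,0],[25,-1,0,0,0,0,0],[30,-2,0,0,0,0,0],[30,-2,0,0,0,0,0],[30,-2,0,0,0,0,0]]]' >/dev/null
python3 -m jog '[[[30,-2,0,0,0,0,0],[30,-2,0,0,0,0,0],[30,-2,0,0,0,0,0],[25,-2,0,0,0,0,0],[25,-1,0,0,0,0,0]]]' >/dev/null
python3 -m jog '[[[20,0,0,0,0,0,0],[10,0,0,0,0,-0.04,0],[0,0,0,0,0,-0.045,0],[0,0,0,0,0,-0.04,0],[0,0,0,0,0,0,0]]]' 
python3 -m jog '[[[0,0,0,0,0,0,0],[0,0,0,0,0,0,0]]]' >/dev/null
python3 -c "
from h import *
plan(.4426,-.0746,.1572,1.7063)"
```

```text
clock: 52.65
position: [0.4646, -0.3837, 0.2051]
tool_rot: [-3.14, -0.001, 1.582]
force: [-0.2, -1.0, -6.9]
grip_width: 0.0122
finger_force: 78.7
clock: 54.15
position: [0.4453, -0.0793, 0.214]
tool_rot: [-3.14, -0.001, 1.709]
force: [-0.1, -0.1, -7.1]
grip_width: 0.0127
finger_force: 78.7
shift [ 4.9 -2.  56.5] turn [-0.0017 -0.0009 -0.0004] pos [ 0.4454 -0.0792  0.2137] rot [-3.1399e+00 -9.0000e-04  1.7059e+00] F [ 0.6 -0.3 -6.5] grip 0.013 78.7 t 54.35
```

```bash
python3 -m jog '[[[4.8,-2,0,-0.001,-0.001,0,0],[0,0,15,0,0,0,0],[0,0,15,0,0,0,0],[0,0,13,0,0,0,0],[0,0,0,0,0,0,0]]]' >/dev/null
python3 -m jog '[[[0,0,0,0,0,0,0],[0,0,0,0,0,0,0],[0,0,0,0,0,0,0]]]' >/dev/null
python3 -c "
from h import *
plan(.4426,-.0746,.1572,1.7063)"
```

```text
shift [ 0.1 -0.4 13.9] turn [0.0002 0.0003 0.0003] pos [ 0.443  -0.0746  0.1711] rot [3.1414e+00 3.0000e-04 1.7066e+00] F [ 0.8 -0.8 -7.9] grip 0.0126 78.8 t 55.15
```

```bash
python3 -m jog '[[[0,-0.4,3,0,0,0,0],[0,0,3,0,0,0,0],[0,0,2,0,0,0,0],[0,0,2,0,0,0,0],[0,0,0,0,0,0,0]]]' 
python3 -m jog '[[[0,0,1,0,0,0,0],[0,0,1,0,0,0,0],[0,0,0,0,0,0,0],[0,0,0,0,0,0,0]]]' 
python3 -m jog '[[[0,0,1,0,0,0,0],[0,0,1,0,0,0,0],[0,0,0,0,0,0,0],[0,0,0,0,0,0,0]]]' 
python3 -c "
from h import *
plan(.4426,-.0746,.1572,1.7063)"
```

```text
clock: 55.65
position: [0.4423, -0.0745, 0.1603]
tool_rot: [-3.14, -0.0, 1.707]
force: [0.7, -0.1, -7.9]
grip_width: 0.0124
finger_force: 78.8
clock: 56.05
position: [0.4424, -0.0746, 0.1586]
tool_rot: [-3.141, -0.0, 1.707]
force: [-0.1, -0.5, -6.8]
grip_width: 0.0123
finger_force: 78.8
clock: 56.45
position: [0.4425, -0.0746, 0.1571]
tool_rot: [-3.141, 0.001, 1.707]
force: [-4.9, 0.9, 12.2]
grip_width: 0.0122
finger_force: 81.6
shift [-0.   0.1 -0.1] turn [-0.0003  0.0006  0.0005] pos [ 0.4425 -0.0746  0.1571] rot [-3.1413e+00  6.0000e-04  1.7068e+00] F [-4.9  0.9 12.2] grip 0.0122 81.6 t 56.45
```

```bash
python3 -m jog '[[[0,0,0,0,0,0,0.4],[0,0,0,0,0,0,0.4],[0,0,0,0,0,0,0.4],[0,0,0,0,0,0,0.4]]]' 
python3 -m jog '[[[0,0,-15,0,0,0,0.4],[0,0,-25,0,0,0,0.4],[0,0,-30,0,0,0,0.4],[0,0,-30,0,0,0,0.4],[0,0,-30,0,0,0,0.4]]]' 
python3 -m jog '[[[-35,0,-30,0,0,0,0.4],[-35,0,-10,0,0,0,0.4],[-20,0,0,0,0,0,0.4],[0,0,0,0,0,0,0.4],[0,0,0,0,0,0,0.4]]]' >/dev/null
python3 - <<'E'
from h import *
f=shot('wrist')
plan(.4426,-.0746,.3,1.7063)
for c in ['wrist','scene','side']:
    f=f if c=='wrist' else shot(c)
    for q in ['mould_top','mould_top_grip','keeper_end','spindle_collar','spindle_grip','dish','scale','frame']+['wheel1_c']:
        for a in bot.spot_point(q,f)[:3 if 'wheel' in q else 1]: print(c,q,round(a['conf'],2),np.round(a['xyz'],4))
    if c=='wrist':
        g=f['img'].astype(int); m=((g.min(2)>195)&(np.ptp(g,axis=2)<25)) # bright top
        S=sil(f,box(.4426,-.0749,.1355,(-.052,-.077,.074),(.052,.077,.074)))
        ring=sil(f,box(.4426,-.0749,.1355,(-.056,-.081,.074),(.056,.081,.074)))&~S
        print('bright inside',m[S].mean(),'ring',m[ring].mean())
E
```

```text
clock: 56.85
position: [0.4425, -0.0746, 0.1566]
tool_rot: [-3.141, -0.0, 1.707]
force: [0.2, -0.1, 0.9]
grip_width: 0.0341
finger_force: 0.0
clock: 57.35
position: [0.4423, -0.0745, 0.2878]
tool_rot: [-3.141, -0.0, 1.707]
force: [0.3, -0.6, -0.6]
grip_width: 0.0342
finger_force: 0.0
shift [89.2  0.2 26.4] turn [-0.001  -0.0006  0.0012] pos [ 0.4546 -0.163   0.3264] rot [-3.1406e+00 -6.0000e-04  1.7075e+00] F [ 1.2  1.1 -0.3] grip 0.0342 0.0 t 57.9
wrist mould_top 0.87 [ 0.4388 -0.0749  0.0434]
wrist mould_top_grip 0.67 [ 0.4396 -0.0734  0.1023]
wrist keeper_end 0.88 [ 0.5913 -0.0032  0.0617]
wrist spindle_collar 0.79 [ 0.6038 -0.0145  0.0471]
wrist dish 0.75 [ 0.442  -0.0736  0.0443]
wrist scale 0.62 [ 0.5928 -0.0039  0.0611]
wrist wheel1_c 0.97 [ 0.6132 -0.1695  0.0452]
bright inside 0.3064391854705559 ring 0.07837837837837838
scene mould_top 0.87 [ 0.4425 -0.0732  0.0345]
scene mould_top_grip 0.62 [ 0.4448 -0.0736  0.1012]
scene keeper_end 0.61 [ 0.597  -0.0008  0.0613]
scene spindle_collar 0.8 [ 0.6048 -0.0223  0.0449]
scene spindle_grip 0.79 [0.5997 0.0199 0.0539]
scene dish 0.56 [ 6.544e-01 -3.732e-01  6.000e-04]
scene scale 0.57 [7.550e-01 1.816e-01 7.000e-04]
scene frame 0.88 [ 0.7729 -0.0162 -0.0013]
scene wheel1_c 0.63 [ 0.6135 -0.1741  0.0451]
side mould_top 0.71 [ 0.592  -0.0081  0.0599]
side mould_top_grip 0.92 [ 0.4432 -0.0744  0.1031]
side keeper_end 0.57 [ 0.5928 -0.0074  0.0593]
side spindle_collar 0.52 [ 0.6129 -0.1342  0.0448]
side spindle_grip 0.54 [0.6022 0.022  0.0485]
side dish 0.79 [ 0.6561 -0.3745 -0.0011]
side scale 0.68 [ 0.6122 -0.1324  0.0481]
side frame 0.77 [ 0.7661 -0.0212 -0.0014]
side wheel1_c 0.8 [ 0.6103 -0.1677  0.0501]
```

```bash
python3 -c "
from workcell import bot
print(bot.job_done())"
```

```text
the job is handed in; nothing more can be done
None
```

The job is handed in at about 58 s of the 208 s allowed. All three violet wheels stand in rack slots of their own, and the spindle is through them with its collar against the plate. The keeper is down across the neck, the mould is closed on its dowels, and the dish, scale and frame were left alone.

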